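# Knock a cured resin block out of its leaning mould

### The arm

A 6-joint arm with a two-finger parallel gripper is mounted at the origin on a cart in front of the work surface, level with it; the furniture and walls round the work are solid. World frame = base frame: x ahead of the robot, y to its left, z up, the work surface at z = 0. Lengths are in m, angles in degrees, forces in N, time in s.
With the tool pointing down it reaches from about 0.35 to 0.875 m from the base axis. Payload 4.2 kg.
Tool frame: the origin (TCP) lies on the front face of the gripper's body, between the roots of the fingers; the fingertips stand 70 mm ahead of it and the grasp point (between the pads) lies 51 mm ahead of it; x points along the fingers, y is the direction in which the jaws open and shut, and the axes are right-handed (so a half turn about x gives the same grasp; the last joint's range is limited). The gripper opens to 87 mm and grips with 3 to 60 N. Pads are 19 mm wide; open, the fingers measure 117 mm over their backs; the gripper's body (75 mm by 190 mm) begins 51 mm behind the grasp point.
Start: joints at [81.337, 22.042, 0.453, 0, -68.411, -14.817], TCP at [0.249, 0.573, 0.292] pointing down, gripper open.
Joint ranges: [-179.83, 179.83], [-69.29, 118.12], [-61.27, 80.66], [-181.25, 117.63], [-171.15, -9.14], [-177.46, 177.46]. Speed limits (degrees/s): [159.86, 159.86, 180, 180, 180, 180].

### API

Orientations are given as a 3x3 rotation matrix whose columns are the frame's x, y, z axes.
In Python, from station import r, viewer, spotter gives the robot as it stands.
- The arm moves only by the tool move_arm, never from a script. Its argument "series" is a list that holds one entry, the list of rows, each a list of 7 numbers: the turn, a rotation vector about the world's x, y, z scaled (see below), then the shift along the world's x, y, z scaled (see below), then the opening, from 0 (shut) to 1 (fully open). A call has 1 to 20 rows; each row shifts and turns the pose as measured when the row begins; what a row does not reach is not made up. The controller multiplies each number of a shift by 60 mm and each number of a turn by 8 degrees. A row lasts 1/8 s, in which the tool goes at most 62.5 mm and 10.7 degrees, less where a joint would pass 70% of its speed; a pose out of reach is approached as far as the arm can. A call with a number of a shift or a turn outside -1 to 1 is refused whole. A call with a gripper value outside its range is refused whole. The fingers move at their own pace and stop on an object; the grip force is fixed at half the most. Time passes only in rows, so rows that do not move let the fingers close. It gives the time, the measured TCP pose, the force and the opening at its end, in the units of the state.
- r.sense(): the state, without advancing time (a new reading comes with each control period).
- viewer.capture(name): name is "side" or "top"; returns (picture, depth): 420x560x3 uint8, red, green, blue; 420x560 float32, m along the optical axis (not along the pixel's ray), 0 where there is no reading.
- viewer.camera_params(name): a dict with "mtx" (3x3 intrinsics, pixels), "dist_coeffs" ([k1, k2, p1, p2, k3] as OpenCV has them; the pictures are not rectified), "pose" (4x4, takes a point from camera to world coordinates). Camera axes: x right, y down, z forward; pixel columns grow to the right and rows downward; lengths in m; the calibration is good to about 2 mm. A picture is of the moment at which its call begins. camera_params takes no time and is no camera call.
- r.finish_job(): hands the job in, once; it reports no verdict.
Trained networks look in the newest picture that a camera, given by its name, has taken for a name from the list of things; names that differ only in an ending like _2 or _b are one class to them, and where a whole thing is asked for, a point or a joint stands for the part that bears it (a point fixed in the world has none). Each returns a list of dicts, best first, with "conf" (0 to 1); they miss things now and then, are a little off and sometimes report something else, mostly with a low value. They report only what shows in the picture. A call takes as long as a camera call.
- spotter.find_in(camera, name): "centre" ([column, row] in pixels, amid what is visible of it).
- spotter.trace(camera, name): "mask" (420x560 bool, what is visible of it) and "centre" ([column, row] in pixels, amid what is visible of it).
The state is a dict: "time_s": time; "joints": joint angles; "joint_velocities": joint speeds; "effort": joint torques, N m; "tcp_pos": TCP position; "ee_rot": TCP orientation; "wrist_force": force on the tool from outside, world axes, zero at the start; "moment": the same for the moment, N m; "gripper_width": opening from 0.0 (shut) to 1.0 (fully open).
Only numpy, scipy, OpenCV 4.12 (cv2) and the standard library are available. Lean on these libraries where they do the work, as an engineer would, in place of code of your own. Each camera call takes 0.05 s, during which the arm holds its last target.

### The job

A cured resin block is stuck in the leaning mould of the knockout stand: swing the stand's lever all the way forward and down so that the rod pushes the block up, draw the block straight out of its cavity and set it down upright, the same way up as it came out, in the steel tray beside the blocks already there. Do not let it drop. Finally swing the lever all the way back up, so that the mould is ready for the next casting, and leave everything else where it is.

Things in the scene. Friction and masses are not known exactly. Their poses are not given: they have to be found in the camera images.
- stand: Knockout stand, fixed: grey base (x -61 to 105, y +-62 mm), two grey cheek plates (y +-50 mm) carrying an aluminium mould block, 42 mm thick, with a flat top face 84 x 84 mm that leans to the front. Origin at bench level, straight below the cavity mouth; x level to the back (front, -x, faces the robot), y to the lever's side, z up. Highest point 175 mm.
- cavity_mouth (a point): Centre of the cavity's mouth in the mould face, 150 mm above the bench. z = cavity axis, out of the mould, leaning 35 degrees from vertical towards the stand's front; y = stand's y; x uphill along the face. Cavity 31.5 mm wide, 33 mm deep; a rubber ring 9 mm below the mouth grips the block (2 to 5 N to move it) until its lower end has passed. The 11 mm rod comes up through the floor.
- lever (a joint): Hand lever on the stand's +y side. 0 = home: arm to the front and 55 degrees up, rod 2.5 mm below the cavity floor. Grows as the knob swings forward (-x) and down; 1.0 rad = end stop: arm to the front, 2 degrees below level, block 17 mm proud of the mould face, 15 mm still in the cavity. Rod travel 20.6 mm/rad. Stays where it is left (2 to 4 N at the knob to move it).
- lever_knob (a point): Centre of the lever's black ball knob, 28 mm diameter, 115 mm from the pivot; 97 mm to the +y side of the stand's middle plane. About 165 mm above the bench at home, 66 mm at the end stop. Moves with the lever. The ball's sides are free for fingers closing along the stand's y.
- lever_pivot (a point): The point on the lever's pivot axis level with the knob's plane, 70 mm above the bench; the pivot axis is the stand's y. Fixed to the stand.
- block_center (a point): Centre (half-way up) of the resin block that is stuck in the cavity: a plain cream-coloured cylinder, 30 mm diameter, 32 mm high, 30 to 60 g, with a small blank paper tag cast in its top face. z axis = its own axis towards the tagged top. At the start its top lies 1 mm below the mould face.
- tray: Loose pressed steel tray, 139 x 209 x 34 mm (x by y by height), open on top. Origin at the centre of its underside. Flat inner floor 2 mm above the bench, free to +-52 mm in x and +-87 mm in y; walls 33 mm high. Two finished blocks stand at its -y end, the rest of the tray is empty.
- tray_floor (a point): Point on the inner floor of the tray, 24 mm to +y of its centre, in the middle of its empty part: a good place for the block (anywhere upright on the floor will do).
- old_block_a_center (a point): Centre of a finished block of the same shape and size (30 x 32 mm) that stands loose in the tray near its -y end. To be left standing.
- old_block_b_center (a point): Centre of the other finished block (30 x 32 mm) near the tray's -y end. To be left standing.
- timer: Small white lab timer with three buttons, 60 x 68 x 19 mm, lying on the bench in front; origin at the centre of its underside. To be left alone.
- forceps: Thin steel forceps, 131 mm long, 5 mm high, lying on the bench in front; origin near the middle, on the bench. To be left alone.
- white_bottle: White round bottle, 62 mm diameter, 166 mm high, standing at the back of the bench; origin at the centre of its underside. To be left alone.
- brown_bottle: Brown round bottle with black cap, 52 mm diameter, 116 mm high, at the back of the bench; origin at the centre of its underside. To be left alone.
- beaker: Clear beaker, 52 mm diameter, 70 mm high, at the back of the bench; origin at the centre of its underside. To be left alone.
- petri_dish: Flat round dish, 61 mm diameter, 16 mm high, at the front right of the bench; origin at the centre of its underside. To be left alone.

How it is judged:
By the outcome, as a careful person would: the job done as asked, in the order asked, and still so for the second after the job is handed in, with the robot touching nothing.
It also fails if it takes over 58 s, if anything falls off the work surface, if the arm or the gripper's body presses on something with over 40 N, if the wrist force passes 120 N, or if a joint passes its speed limit or range.

## Working session

There is one attempt and no reset: what is moved stays moved. The work goes in short steps, Python scripts to look and compute and a tool call to move; the robot and the scene stay as the last step left them, time stands still between calls to the robot, and variables do not carry over. Pictures are saved under pics/ and viewed, and the job is handed in when it is done.

Besides the shell and the picture viewer there is one more tool, called after "Emit:" as name(argument=value, ...), one argument or row to a line, values as JSON. move_arm: Moves the arm, as the interface text tells. Its arguments: {"type":"object","properties":{"series":{"type":"array","items":{"type":"array","items":{"type":"array","items":{"type":"number","minimum":-1,"maximum":1}}}}},"required":["series"]}

```bash
ls; mkdir -p pics
python3 - <<'E'
from station import r, viewer, spotter
import cv2,numpy as np
np.set_printoptions(precision=4,suppress=True)
print(r.sense())
for c in ("side","top"):
    im,d=viewer.capture(c)
    cv2.imwrite(f"pics/{c}0.png",im[:,:,::-1]); np.save(f"{c}0.npy",d)
    print(c,viewer.camera_params(c))
E
```

```text
pics
{'time_s': 0.0, 'joints': array([ 81.3356,  22.0903,   0.3791,  -0.028 , -68.4105, -14.8169]), 'joint_velocities': array([ 0.0203, -0.0351, -0.0147,  0.0244,  0.0313, -0.0611]), 'effort': array([  0.0013, -39.0667,  18.7402,   4.2197,   0.0111,  -0.0002]), 'tcp_pos': array([0.2488, 0.5728, 0.2912]), 'ee_rot': array([[-0.0008, -0.3986, -0.9171],
       [-0.002 , -0.9171,  0.3986],
       [-1.    ,  0.0022, -0.0001]]), 'wrist_force': array([-0.0793, -0.6571,  0.788 ]), 'moment': array([-0.0371, -0.0327,  0.0311]), 'gripper_width': 1.0028606036781649}
side {'mtx': array([[431.6848,   0.    , 280.4034],
       [  0.    , 431.6848, 218.8946],
       [  0.    ,   0.    ,   1.    ]]), 'dist_coeffs': array([-0.0854,  0.    ,  0.    ,  0.    ,  0.    ]), 'pose': array([[ 0.8927, -0.2237,  0.3912,  0.1219],
       [-0.4501, -0.4811,  0.7523, -0.9669],
       [ 0.0199, -0.8476, -0.5302,  0.7519],
       [ 0.    ,  0.    ,  0.    ,  1.    ]])}
top {'mtx': array([[429.4506,   0.    , 279.5869],
       [  0.    , 429.4506, 210.8704],
       [  0.    ,   0.    ,   1.    ]]), 'dist_coeffs': array([0.043, 0.   , 0.   , 0.   , 0.   ]), 'pose': array([[ 0.0066, -0.9771,  0.2126,  0.3617],
       [-1.    , -0.0073, -0.0025, -0.0914],
       [ 0.004 , -0.2126, -0.9771,  1.1492],
       [ 0.    ,  0.    ,  0.    ,  1.    ]])}
```

View pics/side0.png

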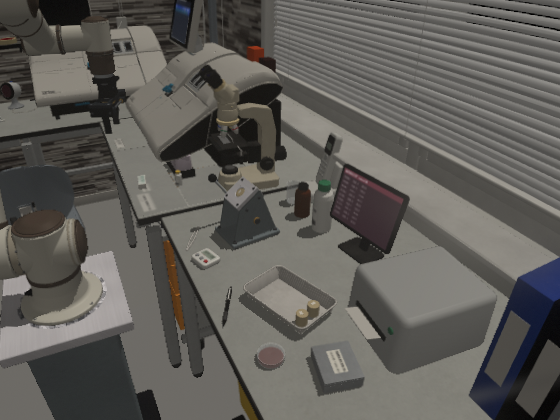

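View pics/top0.png

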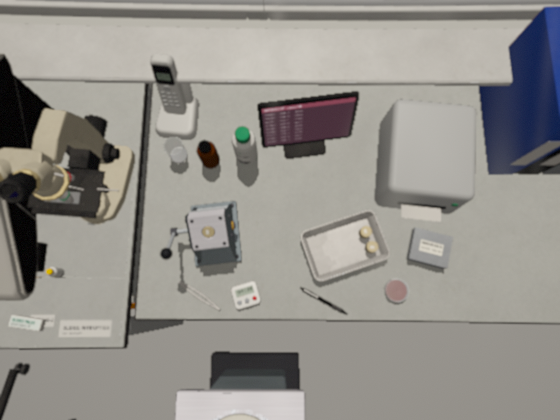

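```bash
cat > h.py <<'E'
from station import r, viewer, spotter
import cv2,numpy as np
np.set_printoptions(precision=4,suppress=True)
def grab(c,name):
    im,d=viewer.capture(c); cv2.imwrite(f"pics/{name}.png",im[:,:,::-1]); np.save(f"{name}.npy",d); return im,d
def crop(name,x0,y0,w,h,s):
    im=cv2.imread(f"pics/{name}.png")[y0:y0+h,x0:x0+w]
    cv2.imwrite(f"pics/{name}_c{x0}_{y0}.png",cv2.resize(im,None,fx=s,fy=s,interpolation=cv2.INTER_CUBIC))
def rays(c,uv):
    p=viewer.camera_params(c)
    n=cv2.undistortPoints(np.array(uv,float).reshape(-1,1,2),p["mtx"],p["dist_coeffs"])[:,0]
    d=np.c_[n,np.ones(len(n))]
    return p["pose"][:3,3], d@p["pose"][:3,:3].T   # depth-scaled
def unproj(c,uv,depth):
    o,d=rays(c,uv); return o+d*np.array(depth,float).reshape(-1,1)
def cloud(c,depth,mask=None):
    v,u=np.nonzero((depth>0)&(mask if mask is not None else True))
    return unproj(c,np.c_[u,v],depth[v,u]),u,v
def tri(a,b):
    o1,d1=rays("side",[a]);o2,d2=rays("top",[b]);d1=d1[0]/np.linalg.norm(d1);d2=d2[0]/np.linalg.norm(d2)
    t=np.linalg.lstsq(np.c_[d1,-d2],o2-o1,rcond=None)[0]
    p,q=o1+t[0]*d1,o2+t[1]*d2
    return (p+q)/2,np.linalg.norm(p-q)
def proj(c,P):
    p=viewer.camera_params(c);T=np.linalg.inv(p["pose"])
    return cv2.projectPoints(np.array(P,float).reshape(-1,1,3),cv2.Rodrigues(T[:3,:3])[0],T[:3,3],p["mtx"],p["dist_coeffs"])[0][:,0]
E
python3 - <<'E'
from h import *
crop("side0",180,150,120,110,6); crop("top0",140,190,140,130,5); crop("top0",290,200,120,110,6)
for n in ["stand","lever_knob","cavity_mouth","block_center","tray","old_block_a_center","timer","forceps","white_bottle","brown_bottle","beaker","petri_dish"]:
    cs={}
    for c in ("side","top"):
        l=spotter.find_in(c,n); cs[c]=l
        print(n,c,[(np.round(x["centre"],1).tolist(),round(x["conf"],2)) for x in l[:3]])
    if cs["side"] and cs["top"]: print("   ",*tri(cs["side"][0]["centre"],cs["top"][0]["centre"]))
E
```

```text
stand side [([242.2, 217.8], 0.85), ([242.8, 196.7], 0.64)]
stand top [([211.6, 234.6], 0.7)]
    [0.5357 0.081  0.0519] 0.0016416127416542957
lever_knob side [([214.5, 184.7], 0.52)]
lever_knob top [([169.8, 237.0], 0.77)]
    [0.5003 0.1709 0.1339] 0.034385661497965604
cavity_mouth side []
cavity_mouth top [([206.2, 152.1], 0.6), ([207.9, 225.6], 0.59), ([243.9, 295.0], 0.59)]
block_center side [([242.7, 191.4], 0.37)]
block_center top []
tray side [([287.0, 292.9], 0.95)]
tray top [([342.0, 244.1], 0.68)]
    [ 0.5158 -0.258   0.0288] 0.0035226495632491215
old_block_a_center side [([301.4, 318.2], 0.51), ([310.6, 307.7], 0.4)]
old_block_a_center top [([371.1, 244.7], 0.53), ([246.0, 293.8], 0.53), ([208.1, 222.6], 0.26)]
    [ 0.5155 -0.3369  0.0132] 0.0066683953760462295
timer side [([205.8, 256.6], 0.71)]
timer top [([244.6, 296.2], 0.96)]
    [ 0.3841 -0.0055  0.0107] 0.004131313676766439
forceps side [([202.8, 258.3], 0.37)]
forceps top [([195.8, 291.4], 0.46)]
    [ 0.4062  0.1407 -0.1039] 0.01901357031555181
white_bottle side [([319.7, 206.9], 0.92)]
white_bottle top [([241.3, 146.5], 0.71)]
    [0.7683 0.009  0.072 ] 0.003084406840715985
brown_bottle side []
brown_bottle top [([206.4, 153.7], 0.86)]
beaker side [([292.3, 188.4], 0.64), ([205.3, 259.0], 0.31)]
beaker top [([176.3, 150.3], 0.69)]
    [0.7641 0.1841 0.0532] 0.0006046771946538038
petri_dish side [([272.4, 353.8], 0.76)]
petri_dish top [([394.5, 288.8], 0.79), ([175.4, 149.3], 0.28)]
    [ 0.4054 -0.3965  0.005 ] 0.00212573588520941
```

View pics/side0_c180_150.png

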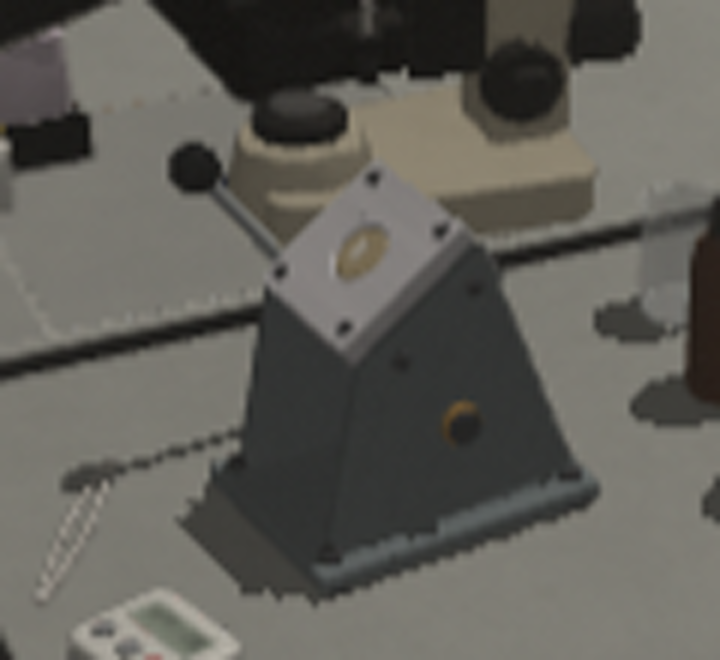

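View pics/top0_c140_190.png

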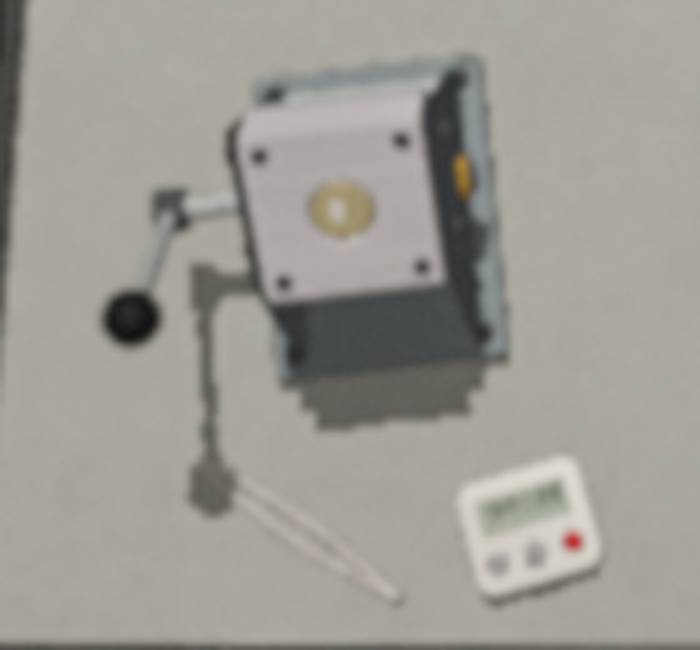

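View pics/top0_c290_200.png

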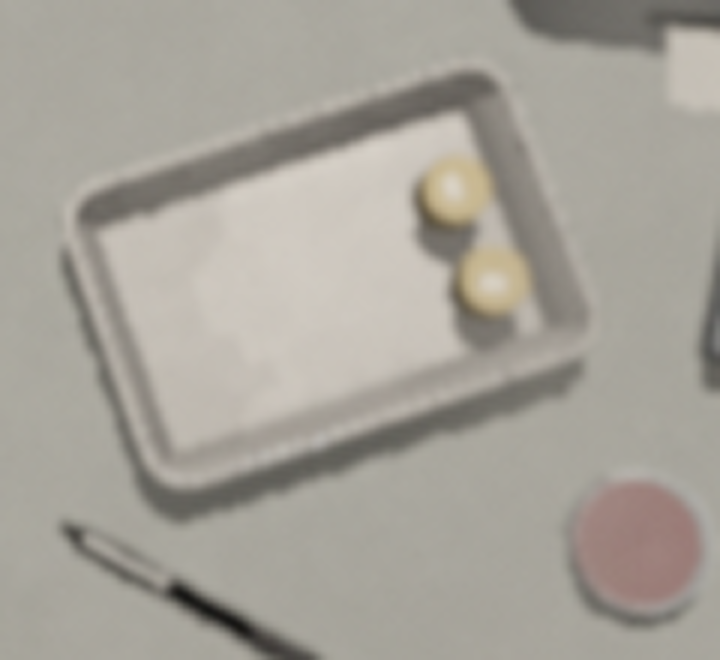

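Run:
```python
from h import *
S=lambda a:(180+a[0]/6,150+a[1]/6)
T=lambda a:(140+a[0]/5,190+a[1]/5)
pts=dict(knob=((195,167),(131,318)),mouth=((361,250),(342,208)),bl=((374,178),(260,156)),br=((441,231),(401,140)),fl=((281,271),(284,283)),fr=((344,328),(422,266)))
ds=np.load("side0.npy");dt=np.load("top0.npy");R={}
for k,(a,b) in pts.items():
    a,b=S(a),T(b);p,e=tri(a,b);R[k]=p
    f=lambda d,q:np.median(d[int(round(q[1]))-1:int(round(q[1]))+2,int(round(q[0]))-1:int(round(q[0]))+2])
    print(k,p,round(e,4),unproj("side",[a],f(ds,a))[0],unproj("top",[b],f(dt,b))[0])
yv=(R["bl"]-R["br"])+(R["fl"]-R["fr"]);xv=(R["bl"]-R["fl"])+(R["br"]-R["fr"])
print("yaw from y",np.degrees(np.arctan2(-yv[0],yv[1])),"from x",np.degrees(np.arctan2(xv[1],xv[0])),"tilt",np.degrees(np.arctan2(xv[2],np.hypot(*xv[:2]))), yv/np.linalg.norm(yv))
print("ctr",(R["bl"]+R["br"]+R["fl"]+R["fr"])/4)
m=R["mouth"]
for yaw in (7,9,11):
    c,s=np.cos(np.radians(yaw)),np.sin(np.radians(yaw));d=(R["knob"]-m)[:2]
    print(yaw,d@[c,s],d@[-s,c])
# tray
S=None
T2=lambda a:(290+a[0]/6,200+a[1]/6)
for n,q,z in [("c",(80,200),.034),("c",(490,75),.034),("c",(585,335),.034),("c",(165,480),.034),("A",(455,188),.034),("B",(492,282),.034)]:
    o,d=rays("top",[T2(q)]);print(n,(o+d*((z-o[2])/d[:,2:]))[0])
# depth cloud in tray
P,u,v=cloud("top",dt)
s=(abs(P[:,0]-.52)<.13)&(abs(P[:,1]+.26)<.16)
print("tray z hist",np.histogram(P[s,2],bins=np.arange(-.01,.05,.004)))
```

```text
knob [0.4749 0.165  0.1626] 0.0014 [0.4715 0.1519 0.1694] [0.4725 0.1613 0.1776]
mouth [0.5282 0.0735 0.1481] 0.0002 [0.5272 0.0712 0.1494] [0.5283 0.0735 0.1481]
bl [0.5499 0.1094 0.1661] 0.0008 [0.5486 0.1053 0.1684] [0.5492 0.1091 0.1681]
br [0.5578 0.0444 0.166 ] 0.0005 [0.5555 0.0382 0.1695] [0.5572 0.0442 0.1679]
fl [0.4958 0.1023 0.1293] 0.0015 [0.4952 0.0983 0.1316] [0.4952 0.1028 0.1283]
fr [0.5038 0.0373 0.1291] 0.0003 [0.5021 0.0323 0.1322] [0.5033 0.0369 0.1321]
yaw from y 6.991258156110639 from x 7.484394969996379 tilt 34.03307644939092 [-0.1217  0.9926  0.0027]
ctr [0.5268 0.0734 0.1476]
7 -0.041728703039927977 0.09734621870405454
9 -0.03830594900284479 0.09874322875196845
11 -0.034836525067480736 0.10001993538587645
c [ 0.5444 -0.157   0.034 ]
c [ 0.6018 -0.3385  0.034 ]
c [ 0.4871 -0.3748  0.034 ]
c [ 0.4236 -0.1927  0.034 ]
A [ 0.551  -0.3212  0.034 ]
B [ 0.5098 -0.3357  0.034 ]
tray z hist (array([  32, 1595, 5526, 1974,  223,  296,  366,  220,  213,  209,  386,
        280,   24,   17]), array([-0.01 , -0.006, -0.002,  0.002,  0.006,  0.01 ,  0.014,  0.018,
        0.022,  0.026,  0.03 ,  0.034,  0.038,  0.042,  0.046]))
```

```bash
cat >> h.py <<'E'
from scipy.spatial.transform import Rotation as Ro
YAW=7.2
def Rt(t,yaw=YAW):
    c,s=np.cos(np.radians(yaw)),np.sin(np.radians(yaw));t=np.radians(t)
    x=np.array([np.sin(t)*c,np.sin(t)*s,-np.cos(t)]);y=np.array([s,-c,0]);return np.c_[x,y,np.cross(x,y)]
def go(G,t,yaw=YAW,n=None):
    st=r.sense();R=Rt(t,yaw);tcp=np.array(G)-.051*R[:,0]
    d=(tcp-st["tcp_pos"])/.06;w=np.degrees(Ro.from_matrix(R@st["ee_rot"].T).as_rotvec())/8
    print("t",round(st["time_s"],2),"grasp",st["tcp_pos"]+.051*st["ee_rot"][:,0],"q",st["joints"].round(1),"F",st["wrist_force"].round(1),"w",round(st["gripper_width"],3))
    n=n or max(1,int(np.ceil(max(abs(np.r_[d,w]).max(),np.linalg.norm(d),np.linalg.norm(w)/1.3))))
    print("need rows",n,"turn",(w/n).round(3),"shift",(d/n).round(3),"total",w.round(3),d.round(3))
E
python3 -c "
from h import *
go([.475,.165,.243],15)"
```

```text
t 1.3 grasp [0.249  0.5732 0.2413] q [ 81.3  22.    0.5   0.  -68.4 -14.8] F [-0. -1.  0.] w 1.001
need rows 8 turn [-0.034 -0.235  0.477] shift [ 0.444 -0.854  0.   ] total [-0.269 -1.878  3.813] [ 3.549 -6.832  0.   ]
```

Emit:
move_arm(
  series=[
    [[-0.03,-0.23,0.48,0.2,-0.4,0,0.5],[-0.03,-0.23,0.48,0.4,-0.8,0,0.5],[-0.03,-0.23,0.48,0.44,-0.85,0,0.5],[-0.03,-0.23,0.48,0.44,-0.85,0,0.5],[-0.03,-0.23,0.48,0.44,-0.85,0,0.5],[-0.03,-0.23,0.48,0.44,-0.85,0,0.5],[-0.03,-0.23,0.48,0.44,-0.85,0,0.5],[-0.03,-0.23,0.48,0.44,-0.85,0,0.5],[0,0,0,0.2,-0.4,0,0.5],[0,0,0,0,0,0,0.5]],
  ],
)

```text
time_s: 2.55
tcp_pos: [0.4588, 0.1592, 0.2934]
ee_rot: [[0.262, 0.15, -0.953], [0.041, -0.989, -0.144], [-0.964, -0.001, -0.265]]
wrist_force: [0.4, 0.4, -0.4]
gripper_width: 0.503
```

```bash
python3 -c "
from h import *
go([.475,.165,.243],15)
grab('top','top1');grab('side','side1');crop('top1',100,160,200,160,4)"
```

```text
t 2.55 grasp [0.4722 0.1614 0.2442] q [ 42.3   2.3 -30.9  12.  -44.5  48.7] F [ 0.4  0.4 -0.4] w 0.503
need rows 1 turn [-0.017  0.045 -0.18 ] shift [ 0.052  0.068 -0.019] total [-0.017  0.045 -0.18 ] [ 0.052  0.068 -0.019]
```

View pics/top1_c100_160.png

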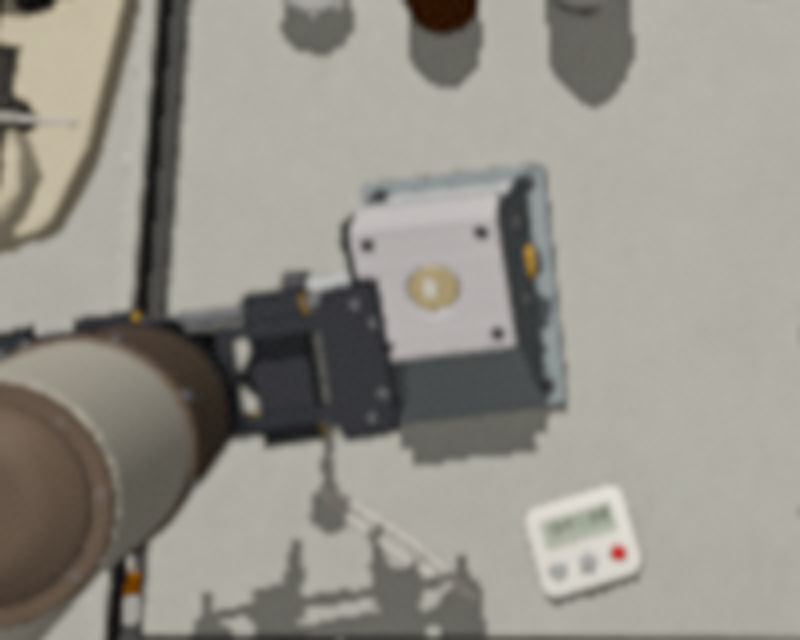

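View pics/side1.png

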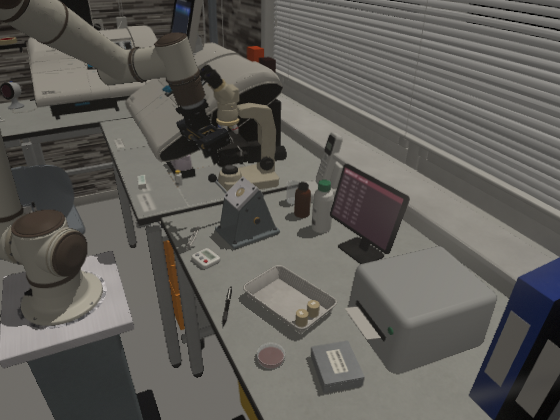

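```bash
python3 -c "
from h import *
go([.475,.165,.164],15)"
```

```text
t 2.65 grasp [0.4718 0.1628 0.2442] q [ 42.4   2.4 -30.9  12.  -44.5  48.7] F [ 0.4  0.4 -0.4] w 0.5
need rows 2 turn [-0.008  0.022 -0.1  ] shift [ 0.029  0.022 -0.667] total [-0.016  0.044 -0.199] [ 0.058  0.044 -1.334]
```

Emit:
move_arm(
  series=[
    [[-0.02,0.04,-0.18,0.05,0.07,-0.15,0.5],[0,0,0,0,0,-0.4,0.5],[0,0,0,0,0,-0.4,0.5],[0,0,0,0,0,-0.35,0.5],[0,0,0,0,0,0,0.5]],
  ],
)

```text
time_s: 3.28
tcp_pos: [0.4605, 0.1715, 0.2144]
ee_rot: [[0.259, 0.137, -0.956], [0.037, -0.991, -0.132], [-0.965, -0.001, -0.262]]
wrist_force: [-0.4, -2.1, -0.9]
gripper_width: 0.502
```

```bash
python3 -c "
from h import *
go([.475,.165,.163],15)
grab('top','top2');grab('side','side2');crop('top2',130,190,100,80,7);crop('side2',170,130,100,80,7)"
```

```text
t 3.27 grasp [0.4737 0.1734 0.1652] q [ 43.    8.3 -38.6  16.6 -31.7  41.6] F [-0.4 -2.1 -0.9] w 0.502
need rows 1 turn [-0.008  0.022 -0.086] shift [ 0.024 -0.136 -0.036] total [-0.008  0.022 -0.086] [ 0.024 -0.136 -0.036]
```

View pics/top2_c130_190.png

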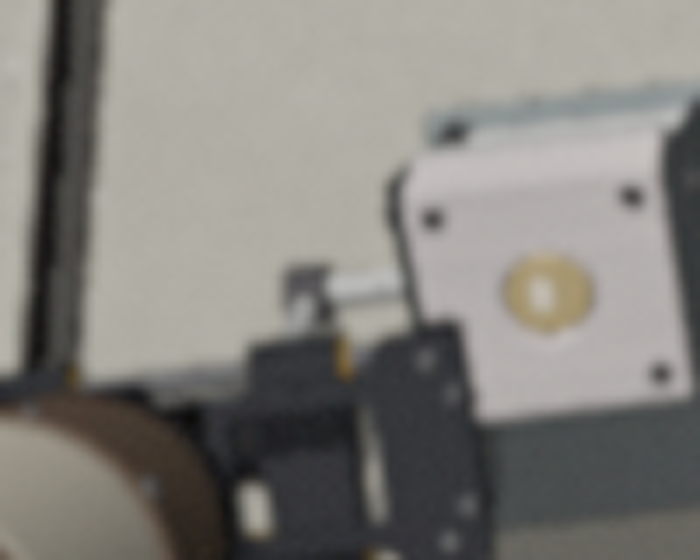

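View pics/side2_c170_130.png

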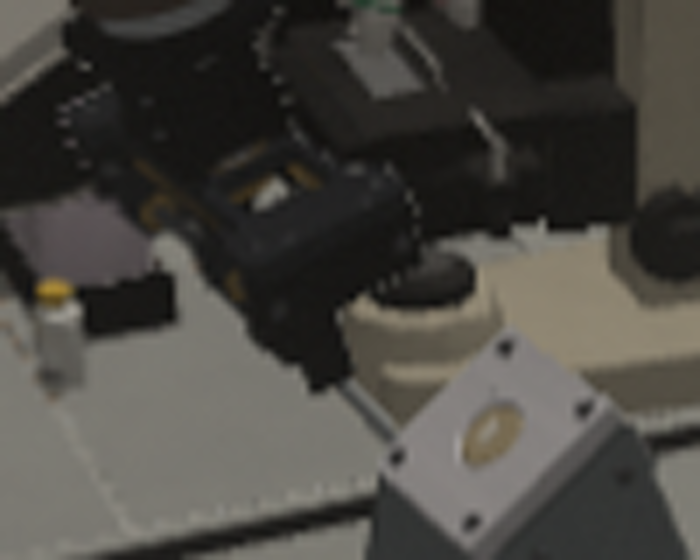

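Emit:
move_arm(
  series=[
    [[0,0,-0.08,0.02,-0.13,0,0.5],[0,0,0,0,0,0,0.5]],
  ],
)

```text
time_s: 3.62
tcp_pos: [0.4633, 0.1648, 0.2181]
ee_rot: [[0.265, 0.126, -0.956], [0.038, -0.992, -0.12], [-0.963, -0.005, -0.268]]
wrist_force: [0.5, -1.5, -0.3]
gripper_width: 0.501
```

```bash
python3 -c "
from h import *
go([.475,.165,.163],15)"
```

```text
t 3.62 grasp [0.4768 0.1667 0.169 ] q [ 42.1   7.9 -38.5  16.6 -31.7  41.9] F [ 0.5 -1.5 -0.3] w 0.501
need rows 1 turn [-0.043  0.065 -0.006] shift [-0.023 -0.024 -0.097] total [-0.043  0.065 -0.006] [-0.023 -0.024 -0.097]
```

Emit:
move_arm(
  series=[
    [[0,0,0,-0.02,-0.02,-0.09,0.5],[0,0,0,0,0,0,0.3],[0,0,0,0,0,0,0.1],[0,0,0,0,0,0,0.1],[0,0,0,0,0,0,0.1]],
  ],
)

```text
time_s: 4.25
tcp_pos: [0.4626, 0.1635, 0.2135]
ee_rot: [[0.268, 0.126, -0.955], [0.04, -0.992, -0.12], [-0.963, -0.006, -0.27]]
wrist_force: [0.1, -1.2, -0.3]
gripper_width: 0.298
```

```bash
python3 -c "
from h import *
go([.475,.165,.163],15)"
```

```text
t 4.25 grasp [0.4762 0.1655 0.1644] q [ 42.    8.1 -39.3  17.1 -30.6  41.3] F [ 0.1 -1.2 -0.3] w 0.298
need rows 1 turn [-0.054  0.08  -0.004] shift [-0.012 -0.003 -0.02 ] total [-0.054  0.08  -0.004] [-0.012 -0.003 -0.02 ]
```

```bash
cat >> h.py <<'E'
def arc(a0,a1,t0,t1,n,P=(.5405,.1733,.0695)):
    c,s=np.cos(np.radians(YAW)),np.sin(np.radians(YAW));prev=None
    for i in range(n+1):
        u=i/n;a=np.radians(a0+(a1-a0)*u);R=Rt(t0+(t1-t0)*u)
        p=np.array(P)+.115*np.array([-np.cos(a)*c,-np.cos(a)*s,np.sin(a)])-.051*R[:,0]
        if prev is not None: print("  ",((p-prev)/.06).round(3))
        prev=p
    print("turn each",np.round((t1-t0)/n/8*np.array([s,-c]),3),"end grasp",p+.051*R[:,0],"tcp",p)
E
python3 -c "
from h import *
arc(55,-3,15.5,4,10)"
```

```text
[-0.135 -0.017 -0.115]
   [-0.123 -0.015 -0.13 ]
   [-0.108 -0.014 -0.144]
   [-0.093 -0.012 -0.156]
   [-0.076 -0.01  -0.167]
   [-0.059 -0.007 -0.176]
   [-0.04  -0.005 -0.183]
   [-0.022 -0.003 -0.188]
   [-0.002 -0.    -0.191]
   [ 0.017  0.002 -0.193]
turn each [-0.018  0.143] end grasp [0.4266 0.1589 0.0635] tcp [0.423  0.1585 0.1144]
```

Emit:
move_arm(
  series=[
    [[-0.02,0.14,0,-0.13,-0.02,-0.11,0.1],[-0.02,0.14,0,-0.12,-0.02,-0.13,0.1],[-0.02,0.14,0,-0.11,-0.01,-0.14,0.1],[0,0,0,0,0,0,0.1]],
  ],
)

```text
time_s: 4.75
tcp_pos: [0.441, 0.1608, 0.1906]
ee_rot: [[0.21, 0.126, -0.969], [0.033, -0.992, -0.122], [-0.977, -0.006, -0.213]]
wrist_force: [1.8, -0.3, -2.0]
gripper_width: 0.3
```

```bash
python3 -c "
from h import *
arc(37.6,37.5,12,12,1)
go([.4501,.1619,.1395],12)"
```

```text
[-0.002 -0.    -0.003]
turn each [ 0. -0.] end grasp [0.45   0.1619 0.1395] tcp [0.4395 0.1605 0.1894]
t 4.75 grasp [0.4517 0.1625 0.1408] q [ 43.1   9.  -40.5  13.4 -31.   43.2] F [ 1.8 -0.3 -2. ] w 0.3
need rows 1 turn [-0.05   0.03  -0.005] shift [-0.023 -0.004 -0.02 ] total [-0.05   0.03  -0.005] [-0.023 -0.004 -0.02 ]
```

Emit:
move_arm(
  series=[
    [[-0.02,0.14,0,-0.12,-0.02,-0.18,0.1],[-0.02,0.14,0,-0.08,-0.01,-0.17,0.1],[-0.02,0.14,0,-0.06,-0.01,-0.18,0.1],[-0.02,0.14,0,-0.04,0,-0.18,0.1],[0,0,0,0,0,0,0.1]],
  ],
)

```text
time_s: 5.38
tcp_pos: [0.4229, 0.1586, 0.1456]
ee_rot: [[0.13, 0.127, -0.983], [0.022, -0.992, -0.125], [-0.991, -0.006, -0.132]]
wrist_force: [2.9, -2.0, -1.2]
gripper_width: 0.3
```

```bash
python3 -c "
from h import *
arc(14.5,14.4,7.5,7.5,1)
go([.43,.1593,.098],7.5)
go([.4266,.1589,.062],4.)"
```

```text
[-0.001 -0.    -0.003]
turn each [ 0. -0.] end grasp [0.43   0.1593 0.0981] tcp [0.4234 0.1585 0.1487]
t 5.38 grasp [0.4295 0.1598 0.0951] q [ 43.4  13.  -41.8   8.7 -29.2  46.5] F [ 2.9 -2.  -1.2] w 0.3
need rows 1 turn [-0.041  0.007 -0.01 ] shift [ 0.009 -0.003  0.049] total [-0.041  0.007 -0.01 ] [ 0.009 -0.003  0.049]
t 5.38 grasp [0.4295 0.1598 0.0951] q [ 43.4  13.  -41.8   8.7 -29.2  46.5] F [ 2.9 -2.  -1.2] w 0.3
need rows 1 turn [-0.096  0.441 -0.009] shift [ 0.003 -0.003 -0.546] total [-0.096  0.441 -0.009] [ 0.003 -0.003 -0.546]
```

Emit:
move_arm(
  series=[
    [[-0.02,0.14,0,0,0,-0.18,0.1],[-0.02,0.14,0,0,0,-0.18,0.1],[-0.02,0.14,0,0,0,-0.18,0.1],[0,0,0,0,0,-0.05,0.1],[0,0,0,0,0,-0.05,0.1]],
  ],
)

```text
time_s: 6.0
tcp_pos: [0.4242, 0.159, 0.1082]
ee_rot: [[0.069, 0.13, -0.989], [0.012, -0.992, -0.129], [-0.998, -0.003, -0.07]]
wrist_force: [-6.4, -4.4, 31.3]
gripper_width: 0.288
```

```bash
python3 -c "
from h import *
go([.4266,.1589,.062],4.)
grab('top','top3');grab('side','side3');crop('top3',130,190,120,100,6);crop('side3',180,130,120,100,6)"
```

```text
t 6.0 grasp [0.4277 0.1596 0.0573] q [ 42.3  18.1 -40.4   4.6 -28.2  51.1] F [-6.4 -4.4 31.3] w 0.288
need rows 1 turn [-0.018 -0.004 -0.031] shift [-0.018 -0.009  0.078] total [-0.018 -0.004 -0.031] [-0.018 -0.009  0.078]
```

View pics/top3_c130_190.png

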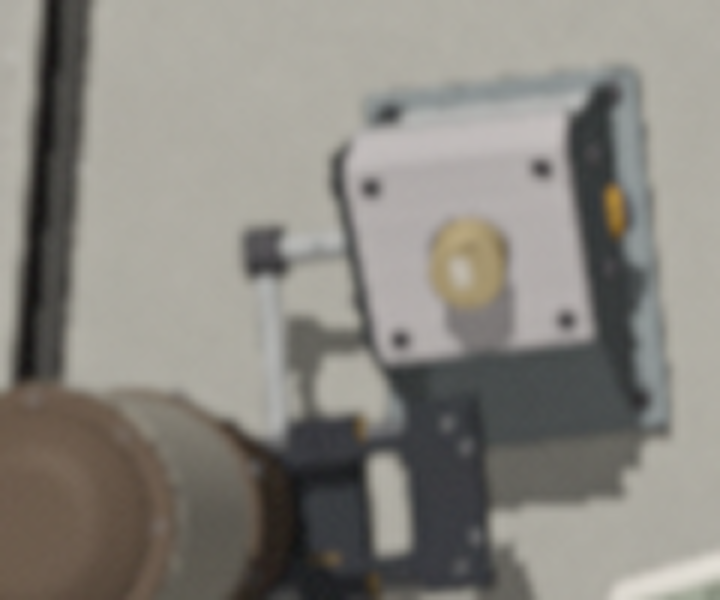

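View pics/side3_c180_130.png

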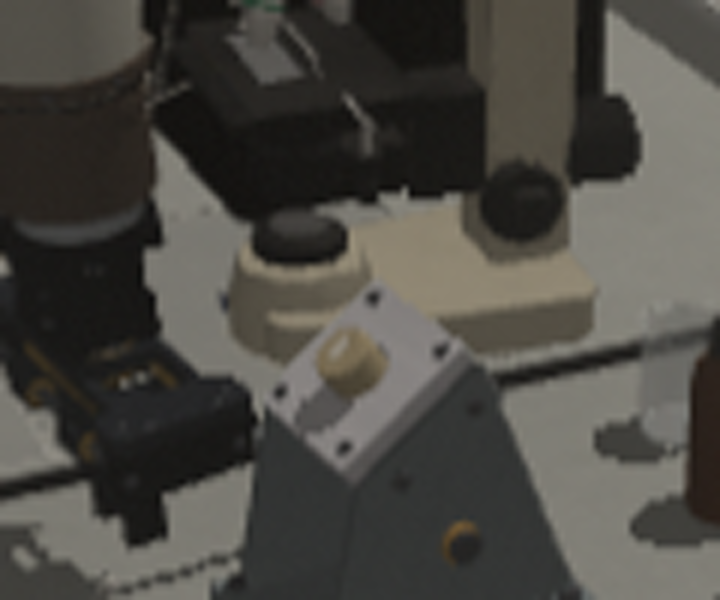

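Emit:
move_arm(
  series=[
    [[0,0,0,0,0,0.05,0.5],[0,0,0,0,0,0,0.5],[0,0,0,0,0,0,0.5],[0,0,0,-0.02,0,0.15,0.5],[0,0,0,-0.05,0,0.3,0.5]],
  ],
)

```text
time_s: 6.72
tcp_pos: [0.4179, 0.1582, 0.1351]
ee_rot: [[0.061, 0.128, -0.99], [0.008, -0.992, -0.128], [-0.998, 0.0, -0.061]]
wrist_force: [-0.3, 0.7, 0.2]
gripper_width: 0.498
```

```bash
python3 -c "
from h import *
go([.4266,.1589,.164],4.)"
```

```text
t 6.72 grasp [0.421  0.1586 0.0842] q [ 42.8  15.  -39.    3.7 -33.3  51.5] F [-0.3  0.7  0.2] w 0.498
need rows 2 turn [ 0.005 -0.031 -0.01 ] shift [0.043 0.002 0.665] total [ 0.01  -0.062 -0.019] [0.086 0.004 1.33 ]
```

```bash
python3 -c "
from h import *
p,e=tri((180+347/6,130+350/6),(130+468/6,190+262/6));print(p,e)
M=np.array([.5275,.0735,.149]);n=-Rt(35)[:,0];d=p-M;print('n',n,'along',d@n,'perp',d-(d@n)*n)
P,u,v=cloud('top',np.load('top3.npy'));s=np.linalg.norm(P-M-.016*n,axis=1)<.035;Q=P[s]-M;h=Q@n
print('depth pts block top',np.histogram(h,bins=np.arange(-.01,.03,.004)));t=h>.011;print((P[t.nonzero()[0]*0+s.nonzero()[0][t]]).mean(0),t.sum(), M+.017*n)
go(M+.09*n,35)
"
```

```text
[0.5209 0.0721 0.1614] 0.0005712283321254901
n [-0.5691 -0.0719  0.8192] along 0.014026554818070556 perp [ 0.0014 -0.0004  0.001 ]
depth pts block top (array([  0,  37, 268,  55,  10,  11,  80,  39,   0]), array([-0.01 , -0.006, -0.002,  0.002,  0.006,  0.01 ,  0.014,  0.018,
        0.022,  0.026]))
[0.5194 0.073  0.1642] 127 [0.5178 0.0723 0.1629]
t 6.72 grasp [0.421  0.1586 0.0842] q [ 42.8  15.  -39.    3.7 -33.3  51.5] F [-0.3  0.7  0.2] w 0.498
need rows 4 turn [ 0.125 -0.976 -0.005] shift [ 0.122 -0.395  0.539] total [ 0.5   -3.906 -0.018] [ 0.489 -1.58   2.157]
```

Emit:
move_arm(
  series=[
    [[0,0,0,-0.1,0,0.6,0.6],[0.1,-0.8,0,-0.1,0,0.7,0.6],[0.1,-0.8,0,0,-0.2,0.6,0.6],[0.1,-0.8,0,0.1,-0.4,0.4,0.6],[0.1,-0.8,0,0.3,-0.5,0,0.6],[0.1,-0.7,0,0.3,-0.5,0,0.6],[0,0,0,0,0,0,0.6]],
  ],
)

```text
time_s: 7.6
tcp_pos: [0.4453, 0.067, 0.2901]
ee_rot: [[0.567, 0.124, -0.814], [0.071, -0.992, -0.101], [-0.82, -0.0, -0.572]]
wrist_force: [1.1, -0.6, -1.4]
gripper_width: 0.595
```

```bash
python3 -c "
from h import *
M=np.array([.528,.0735,.149]);n=-Rt(35)[:,0]
go(M+.09*n,35)
"
```

```text
t 7.6 grasp [0.4742 0.0706 0.2483] q [ 24.8  -7.2 -57.3  58.  -11.8  17.9] F [ 1.1 -0.6 -1.4] w 0.595
need rows 1 turn [ 0.001 -0.017  0.013] shift [ 0.041 -0.06  -0.427] total [ 0.001 -0.017  0.013] [ 0.041 -0.06  -0.427]
```

```bash
cat > kin.py <<'E'
import numpy as np
from scipy.spatial.transform import Rotation as Ro
from scipy.optimize import least_squares
# q, tcp, ee_rot x,y columns
D=[([81.3356,22.0903,.3791,-.028,-68.4105,-14.8169],[.2488,.5728,.2912],[-.0008,-.002,-1],[-.3986,-.9171,.0022]),
([42.3,2.3,-30.9,12,-44.5,48.7],[.4588,.1592,.2934],[.262,.041,-.964],[.15,-.989,-.001]),
([43,8.3,-38.6,16.6,-31.7,41.6],[.4605,.1715,.2144],[.259,.037,-.965],[.137,-.991,-.001]),
([42.1,7.9,-38.5,16.6,-31.7,41.9],[.4633,.1648,.2181],[.265,.038,-.963],[.126,-.992,-.005]),
([42,8.1,-39.3,17.1,-30.6,41.3],[.4626,.1635,.2135],[.268,.04,-.963],[.126,-.992,-.006]),
([43.1,9,-40.5,13.4,-31,43.2],[.441,.1608,.1906],[.21,.033,-.977],[.126,-.992,-.006]),
([43.4,13,-41.8,8.7,-29.2,46.5],[.4229,.1586,.1456],[.13,.022,-.991],[.127,-.992,-.006]),
([42.3,18.1,-40.4,4.6,-28.2,51.1],[.4242,.159,.1082],[.069,.012,-.998],[.13,-.992,-.003]),
([42.8,15,-39,3.7,-33.3,51.5],[.4179,.1582,.1351],[.061,.008,-.998],[.128,-.992,0]),
([24.8,-7.2,-57.3,58,-11.8,17.9],[.4453,.067,.2901],[.567,.071,-.82],[.124,-.992,0])]
def E(ax,a): return Ro.from_euler(ax,a,degrees=True).as_matrix()
def fk(q,p,sg):
    a1,h,lat,L1,a3,L2,L3,o6,lw=p
    R1=E('z',q[0]);R2=R1@E('y',q[1]);R3=R1@E('y',q[1]-q[2])
    W=R3@E('x',sg[0]*q[3])@E('y',-q[4])@E('x',sg[1]*q[5]+o6)
    return R1@[a1,lat,h]+R2@[0,0,L1]+R3@[L2,0,a3]+W[:,0]*L3,W
def res(p,sg):
    o=[]
    for q,t,x,y in D:
        P,W=fk(q,p,sg);o+=[*(P-t)*5,*(W[:,0]-x),*(W[:,1]-y)]
    return np.array(o)
def fit():
    best=None
    for s4 in(1,-1):
        for s6 in (1,-1):
            for o6 in (0,90,180,-90):
                f=least_squares(res,[0,.4,-.1,.4,0,.4,.2,o6,0],args=((s4,s6),),x_scale=[.1,.1,.1,.1,.1,.1,.1,50,1])
                if best is None or f.cost<best[0]: best=(f.cost,f.x,(s4,s6))
    return best
def ik(p,sg,T,R,q0):
    lo=np.array([-179.83,-69.29,-61.27,-181.25,-171.15,-177.46]);hi=np.array([179.83,118.12,80.66,117.63,-9.14,177.46])
    def f(q):
        P,W=fk(q,p,sg);return np.r_[(P-T)*5,(W-R)[:,0],(W-R)[:,1]]
    s=least_squares(f,np.clip(q0,lo+.5,hi-.5),bounds=(lo,hi),x_scale=30)
    return s.x,s.cost
E
python3 - <<'E'
from h import *; from kin import *
c,p,sg=fit();print(c,p,sg);print(abs(res(p,sg)).max(),abs(res(p,sg)).reshape(-1,9)[:,:3].max()/5)
np.save("kinp.npy",np.r_[p,sg])
M=np.array([.528,.0735,.149]);n=-Rt(35)[:,0];q=r.sense()["joints"]
for k in (.1,.07,.04,.021,.06,.1):
  for rr in (35,):
    R=Rt(rr);
    for q0 in (q,):
        s,cc=ik(p,sg,M+k*n-.051*R[:,0],R,q0);print(k,s.round(1),cc)
E
```

```text
0.12829185373100366 [  0.0134   0.3137  -0.1328   0.5663   0.0073   0.3946   0.3951 270.0048
   0.    ] (-1, -1)
0.3753328292452419 0.07506656584904839
0.1 [ 46.1 -12.9 -57.   52.3 -27.1   7.5] 7.34774049237592e-30
0.07 [ 42.9  -7.  -58.4  66.4 -21.4  -5.3] 6.061722677374592e-29
0.04 [ 40.2  -0.9 -59.4  86.8 -18.2 -24.6] 2.528043868935564e-22
0.021 [ 38.7   3.  -59.8 101.3 -17.8 -38.5] 6.704844383988111e-23
0.06 [ 41.9  -5.  -58.8  72.5 -20.  -11.1] 2.262701575183678e-22
0.1 [ 46.1 -12.9 -57.   52.3 -27.1   7.5] 7.34774049237592e-30
```

Run:
```python
from h import *; from kin import *
a=np.load("kinp.npy");p,sg=a[:9],a[9:]
print(res(p,sg).reshape(-1,9).round(3))
```

```text
[[-0.141 -0.024  0.064  0.    -0.     0.    -0.     0.    -0.   ]
 [ 0.04   0.041 -0.024 -0.     0.    -0.     0.001  0.    -0.   ]
 [ 0.015 -0.01  -0.025 -0.    -0.001 -0.     0.     0.     0.001]
 [ 0.021 -0.007 -0.025  0.    -0.001 -0.     0.001  0.     0.001]
 [ 0.017 -0.01  -0.026 -0.001 -0.001  0.    -0.001 -0.     0.   ]
 [-0.009  0.019  0.005 -0.    -0.    -0.     0.     0.    -0.   ]
 [-0.042  0.052  0.05  -0.    -0.001 -0.    -0.     0.     0.001]
 [-0.052  0.089  0.085  0.    -0.     0.    -0.001  0.     0.   ]
 [-0.062  0.086  0.081 -0.002 -0.001 -0.    -0.     0.     0.001]
 [ 0.086 -0.375 -0.184  0.     0.    -0.     0.    -0.    -0.   ]]
```

```bash
cat > /tmp/e.py <<'E'
s=open("kin.py").read()
s=s.replace("a1,h,lat,L1,a3,L2,L3,o6,lw=p","a1,h,lat,L1,a3,L2,L3,o6,wx,wy,wz,bx=p")
s=s.replace("    W=R3@E('x',sg[0]*q[3])@E('y',-q[4])@E('x',sg[1]*q[5]+o6)","    W4=R3@E('x',sg[0]*q[3]);W5=W4@E('y',-q[4]);W=W5@E('x',sg[1]*q[5]+o6)")
s=s.replace("W[:,0]*L3,W","W5@[L3,wy,wz]+W4@[0,0,wx]+R2@[bx,0,0],W")
s=s.replace("o6,0],args","o6,0,0,0,0],args").replace("50,1])","50,.1,.1,.1,.1])")
s=s.replace("for s4 in(1,-1)","for s4 in(-1,)").replace("for s6 in (1,-1)","for s6 in (-1,)").replace("(0,90,180,-90)","(270,)")
open("kin.py","w").write(s)
E
python3 /tmp/e.py
python3 - <<'E'
from h import *; from kin import *
c,p,sg=fit();print(c,p,sg);print(abs(res(p,sg)).reshape(-1,9)[:,:3].max()/5)
print(res(p,sg).reshape(-1,9)[:,:3]/5)
np.save("kinp.npy",np.r_[p,sg])
M=np.array([.528,.0735,.149]);n=-Rt(35)[:,0];q=r.sense()["joints"]
for k in (.1,.07,.04,.021,.06,.1):
    R=Rt(35);s,cc=ik(p,sg,M+k*n-.051*R[:,0],R,q);print(k,s.round(1),cc)
E
```

```text
2.1814465871780333e-05 [ -0.0009   0.1616  -0.0012   0.5638   0.0018   0.4214   0.2373 270.0048
  -0.0017  -0.1585   0.0022  -0.0007] (-1, -1)
0.0004298270657615566
[[-0.0001  0.     -0.    ]
 [-0.0001  0.0001  0.0002]
 [ 0.      0.     -0.0001]
 [ 0.0002 -0.0002  0.0001]
 [-0.0001 -0.0002 -0.0002]
 [ 0.0001  0.0004 -0.    ]
 [-0.0002 -0.0002  0.0001]
 [ 0.0003 -0.0001  0.0003]
 [-0.0001  0.     -0.0003]
 [-0.      0.      0.    ]]
0.1 [ 21.8  -6.2 -59.2  63.1  -9.1  14.9] 0.0002760505138077215
0.07 [ 22.3  -2.2 -57.4  59.5  -9.1  17.8] 0.002890301768424626
0.04 [ 22.8   1.9 -55.3  54.7  -9.1  21.8] 0.007759405418774749
0.021 [ 23.3   4.6 -53.6  50.6  -9.1  25.3] 0.01168442288741403
0.06 [ 22.4  -0.8 -56.8  58.1  -9.1  19. ] 0.004295859425494582
0.1 [ 21.8  -6.2 -59.2  63.1  -9.1  14.9] 0.0002760505138077215
```

Run:
```python
from h import *; from kin import *
a=np.load("kinp.npy");p,sg=a[:-2],a[-2:]
rng=np.random.default_rng(0)
M=np.array([.528,.0735,.149]);n=-Rt(35)[:,0];q=r.sense()["joints"]
sols=set()
R=Rt(35)
for i in range(40):
    q0=rng.uniform([-170,-60,-60,-180,-170,-170],[170,110,80,110,-10,170])
    s,cc=ik(p,sg,M+.021*n-.051*R[:,0],R,q0)
    if cc<1e-8: sols.add(tuple(s.round(0)))
print(sols)
for t in (30,25,20,15):
    R=Rt(t);q0=q
    for k in (.09,.06,.022,.06):
        s,cc=ik(p,sg,M+k*n-.051*R[:,0],R,q0);q0=s;print(t,k,s.round(1),round(cc,6))
```

```text
set()
30 0.09 [ 29.   -3.9 -53.5  41.9 -16.1  30.2] 0.0
30 0.06 [ 22.7   0.1 -56.2  56.3  -9.1  20.4] 3.2e-05
30 0.022 [ 23.3   5.2 -53.3  50.4  -9.1  25.5] 0.002148
30 0.06 [ 22.7   0.1 -56.2  56.3  -9.1  20.4] 3.2e-05
25 0.09 [ 32.2  -2.3 -45.6  24.2 -25.8  45.1] 0.0
25 0.06 [ 30.1   1.5 -47.2  28.2 -20.4  42.3] 0.0
25 0.022 [ 26.4   6.2 -49.9  38.6 -12.9  34.6] 0.0
25 0.06 [ 30.1   1.5 -47.2  28.2 -20.4  42.3] 0.0
20 0.09 [ 32.   -0.4 -39.3  14.9 -33.8  54.1] 0.0
20 0.06 [ 30.7   3.2 -40.   16.2 -29.3  53.6] 0.0
20 0.022 [ 29.2   7.8 -40.8  18.5 -23.8  52.3] 0.0
20 0.06 [ 30.7   3.2 -40.   16.2 -29.3  53.6] 0.0
15 0.09 [ 31.    1.7 -33.8   9.1 -41.   60.1] 0.0
15 0.06 [ 29.9   5.2 -34.2   9.5 -37.1  60.4] 0.0
15 0.022 [ 28.7   9.6 -34.4  10.2 -32.4  60.5] 0.0
15 0.06 [ 29.9   5.2 -34.2   9.5 -37.1  60.4] 0.0
```

```bash
cat >> h.py <<'E'
M=np.array([.528,.0735,.149]);N=-Rt(35)[:,0];TT=18
def Gb(k): return M+(.011+k)*N-.013*Rt(TT)[:,0]
E
python3 - <<'E'
from h import *; from kin import *
a=np.load("kinp.npy");p,sg=a[:-2],a[-2:]
q=r.sense()["joints"];R=Rt(TT)
for k in (.06,.03,0,.04,.08):
    s,cc=ik(p,sg,Gb(k)-.051*R[:,0],R,q);q=s;print(k,s.round(1),cc)
for psi in (7.2,0,-10,-20,-30,-40):
  q0=q
  for G in ([.52,-.08,.2],[.507,-.243,.2],[.507,-.243,.035]):
    R=Rt(TT-35,psi);s,cc=ik(p,sg,np.array(G)-.051*R[:,0],R,q0);q0=s;print(psi,s.round(1),round(cc,6))
go(Gb(.06),TT)
E
```

```text
0.06 [ 31.2   1.4 -36.5  12.3 -36.2  57.1] 4.715889527191614e-31
0.03 [ 30.1   4.9 -37.   13.1 -32.1  57. ] 4.4269526279477e-23
0 [ 29.    8.5 -37.4  14.1 -28.1  56.7] 3.7302338857379965e-21
0.04 [ 30.4   3.7 -36.9  12.8 -33.4  57.1] 1.3265048591442358e-29
0.08 [ 32.   -0.9 -36.1  11.9 -39.   57. ] 1.233086098348069e-28
7.2 [  8.7  22.7  -6.3  -0.4 -77.9  88.7] 0.0
7.2 [ -6.9  25.2  -4.    4.2 -77.3 102.6] 0.0
7.2 [ -7.   35.5 -13.6   4.9 -57.5 101. ] 0.0
0 [  7.6  22.9  -5.4  -2.3 -78.6  83.2] 0.0
0 [ -7.9  25.7  -2.6   2.3 -78.6  97.1] 0.0
0 [ -7.9  35.9 -12.    2.7 -59.   96.2] 0.0
-10 [  6.2  23.   -4.3  -4.8 -79.1  75.4] 0.0
-10 [ -9.2  26.1  -0.9  -0.2 -80.   89.3] 0.0
-10 [ -9.2  36.2 -10.2  -0.3 -60.6  89.4] 0.0
-20 [  4.8  22.8  -3.6  -7.2 -79.2  67.5] 0.0
-20 [-10.6  26.3   0.4  -2.8 -80.9  81.4] 0.0
-20 [-10.6  36.4  -8.8  -3.1 -61.7  82.5] 0.0
-30 [  3.4  22.5  -3.3  -9.5 -78.7  59.6] 0.0
-30 [-11.9  26.3   1.3  -5.3 -81.3  73.5] 0.0
-30 [-12.   36.4  -7.7  -5.9 -62.2  75.4] 0.0
-40 [  2.2  22.   -3.3 -11.6 -77.7  51.6] 0.0
-40 [-13.3  26.1   1.9  -7.6 -81.1  65.5] 0.0
-40 [-13.3  36.2  -7.1  -8.5 -62.3  68.3] 0.0
t 7.6 grasp [0.4742 0.0706 0.2483] q [ 24.8  -7.2 -57.3  58.  -11.8  17.9] F [ 1.1 -0.6 -1.4] w 0.595
need rows 3 turn [-0.088  0.697  0.004] shift [ 0.126 -0.006 -0.123] total [-0.264  2.092  0.013] [ 0.378 -0.018 -0.368]
```

Emit:
move_arm(
  series=[
    [[-0.09,0.7,0,0.13,0,-0.12,0.6],[-0.09,0.7,0,0.13,0,-0.12,0.6],[-0.09,0.7,0,0.13,0,-0.12,0.6],[0,0,0,0,0,0,0.6],[0,0,0,0,0,0,0.6]],
  ],
)

```text
time_s: 8.22
tcp_pos: [0.4671, 0.0706, 0.2737]
ee_rot: [[0.341, 0.126, -0.932], [0.042, -0.992, -0.119], [-0.939, 0.002, -0.343]]
wrist_force: [0.1, -0.7, -0.8]
gripper_width: 0.6
```

```bash
python3 -c "
from h import *
go(Gb(.06),TT);go(Gb(.02),TT,n=3)
"
```

```text
t 8.22 grasp [0.4845 0.0728 0.2258] q [ 32.2   0.3 -38.1  15.1 -34.2  53.9] F [ 0.1 -0.7 -0.8] w 0.6
need rows 1 turn [-0.02   0.26  -0.006] shift [ 0.015 -0.079 -0.094] total [-0.02   0.26  -0.006] [ 0.015 -0.079 -0.094]
t 8.22 grasp [0.4845 0.0728 0.2258] q [ 32.2   0.3 -38.1  15.1 -34.2  53.9] F [ 0.1 -0.7 -0.8] w 0.6
need rows 3 turn [-0.007  0.087 -0.002] shift [ 0.131 -0.01  -0.213] total [-0.02   0.26  -0.006] [ 0.394 -0.031 -0.64 ]
```

Emit:
move_arm(
  series=[
    [[-0.01,0.13,0,0.13,-0.01,-0.21,0.6],[-0.01,0.13,0,0.13,-0.01,-0.21,0.6],[0,0,0,0.13,-0.01,-0.21,0.6],[0,0,0,0,0,0,0.6]],
  ],
)

```text
time_s: 8.72
tcp_pos: [0.4894, 0.0677, 0.2318]
ee_rot: [[0.301, 0.126, -0.945], [0.038, -0.992, -0.121], [-0.953, 0.001, -0.304]]
wrist_force: [-0.3, -0.6, 0.5]
gripper_width: 0.603
```

```bash
python3 -c "
from h import *
go(Gb(.0),TT,n=2)
"
```

```text
t 8.72 grasp [0.5048 0.0696 0.1832] q [ 29.6   6.3 -37.3  13.2 -30.6  57.2] F [-0.3 -0.6  0.5] w 0.603
need rows 2 turn [ 0.006 -0.02  -0.004] shift [ 0.106  0.021 -0.107] total [ 0.012 -0.04  -0.008] [ 0.212  0.043 -0.215]
```

Emit:
move_arm(
  series=[
    [[0,-0.03,0,0.11,0.02,-0.1,0.6],[0,0,0,0.1,0.02,-0.1,0.6],[0,0,0,0,0,0,0.6]],
  ],
)

```text
time_s: 9.1
tcp_pos: [0.5029, 0.0698, 0.2193]
ee_rot: [[0.306, 0.126, -0.944], [0.037, -0.992, -0.12], [-0.951, 0.002, -0.308]]
wrist_force: [-0.2, 1.8, 0.5]
gripper_width: 0.599
```

```bash
python3 -c "
from h import *
go(Gb(.0),TT)
grab('top','top4');grab('side','side4');crop('top4',160,190,100,80,7);crop('side4',190,130,100,80,7)
"
```

```text
t 9.1 grasp [0.5185 0.0717 0.1707] q [ 28.9   8.5 -37.2  14.1 -28.3  56.8] F [-0.2  1.8  0.5] w 0.599
need rows 1 turn [ 0.012 -0.006 -0.004] shift [-0.012  0.008 -0.006] total [ 0.012 -0.006 -0.004] [-0.012  0.008 -0.006]
```

View pics/top4_c160_190.png

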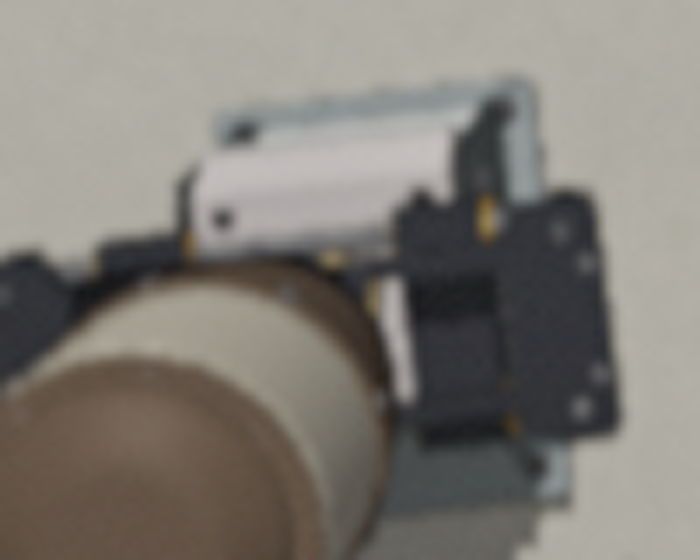

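View pics/side4_c190_130.png

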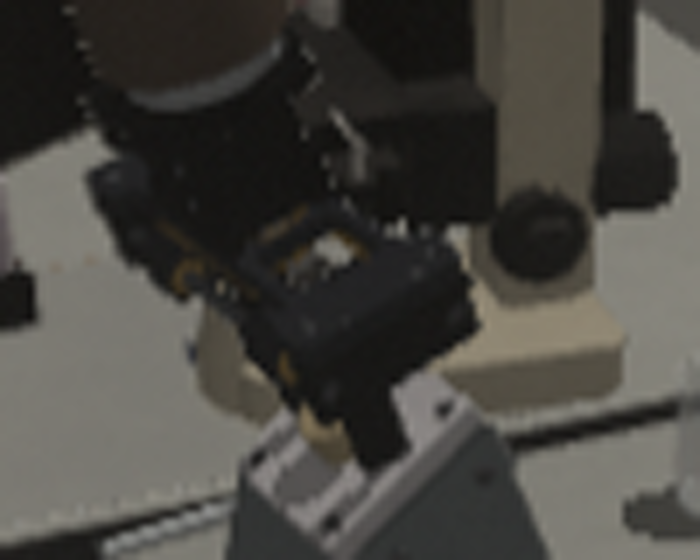

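Emit:
move_arm(
  series=[
    [[0,0,0,0,0,0,0.4],[0,0,0,0,0,0,0.2],[0,0,0,0,0,0,0.2],[0,0,0,0,0,0,0.2]],
  ],
)

```text
time_s: 9.7
tcp_pos: [0.5027, 0.07, 0.2201]
ee_rot: [[0.308, 0.126, -0.943], [0.039, -0.992, -0.12], [-0.951, 0.0, -0.31]]
wrist_force: [-0.1, 0.2, -0.0]
gripper_width: 0.328
```

```bash
python3 -c "
from h import *
go(Gb(.03),TT,n=4)
"
```

```text
t 9.7 grasp [0.5184 0.072  0.1716] q [ 29.    8.4 -37.2  14.1 -28.3  56.8] F [-0.1  0.2 -0. ] w 0.328
need rows 4 turn [ 0.     0.002 -0.002] shift [-0.073 -0.008  0.097] total [ 0.002  0.008 -0.008] [-0.294 -0.033  0.389]
```

Emit:
move_arm(
  series=[
    [[0,0,0,-0.05,-0.01,0.07,0.2],[0,0,0,-0.05,-0.01,0.07,0.2],[0,0,0,-0.05,0,0.07,0.2]],
  ],
)

```text
time_s: 10.07
tcp_pos: [0.4929, 0.0686, 0.233]
ee_rot: [[0.307, 0.126, -0.943], [0.038, -0.992, -0.12], [-0.951, 0.001, -0.309]]
wrist_force: [-0.1, -0.2, -0.8]
gripper_width: 0.322
```

```bash
python3 -c "
from h import *
go(Gb(.03),TT,n=3)
"
```

```text
t 10.07 grasp [0.5086 0.0706 0.1845] q [ 29.5   6.5 -37.1  13.5 -30.4  57.1] F [-0.1 -0.2 -0.8] w 0.322
need rows 3 turn [ 0.002  0.    -0.002] shift [-0.044 -0.003  0.058] total [ 0.005  0.001 -0.007] [-0.132 -0.009  0.174]
```

Emit:
move_arm(
  series=[
    [[0,0,0,-0.05,-0.01,0.07,0.2],[0,0,0,-0.1,-0.01,0.14,0.2],[0,0,0,-0.1,-0.01,0.14,0.2],[0,0,0,-0.1,-0.01,0.3,0.2],[0,0,0,0,0,0,0.2]],
  ],
)

```text
time_s: 10.7
tcp_pos: [0.47, 0.0659, 0.2753]
ee_rot: [[0.308, 0.126, -0.943], [0.039, -0.992, -0.12], [-0.951, -0.0, -0.311]]
wrist_force: [0.9, -0.2, 0.1]
gripper_width: 0.325
```

```bash
python3 -c "
from h import *
go([.5,-.08,.26],TT-35)
grab('top','top5');grab('side','side5');crop('top5',160,170,100,80,7);crop('side5',180,110,120,100,6)
"
```

```text
t 10.7 grasp [0.4857 0.0679 0.2269] q [ 31.1   1.1 -35.5  11.9 -37.3  57.7] F [ 0.9 -0.2  0.1] w 0.325
need rows 5 turn [-0.111  0.87  -0.001] shift [ 0.149 -0.48   0.111] total [-0.553  4.352 -0.006] [ 0.747 -2.4    0.557]
```

View pics/side5_c180_110.png

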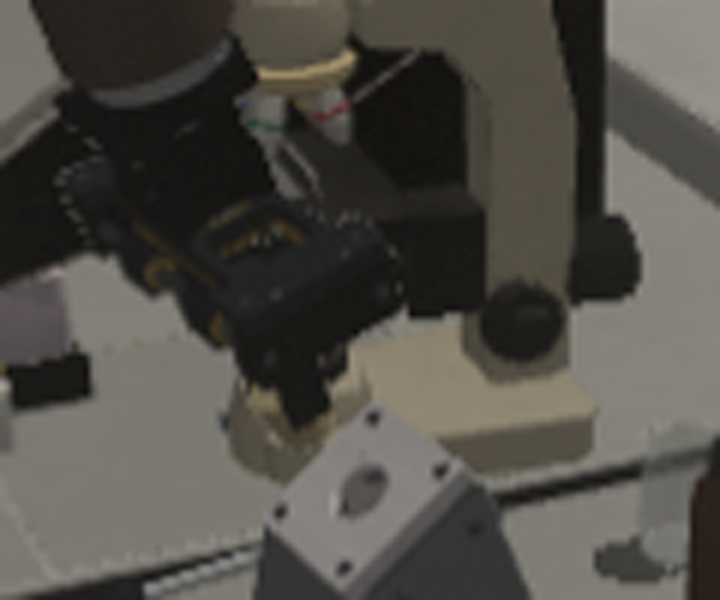

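View pics/top5_c160_170.png

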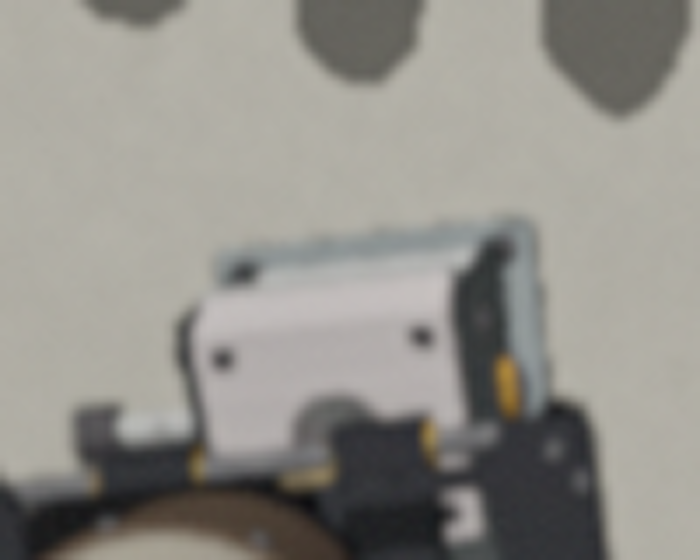

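Emit:
move_arm(
  series=[
    [[0,0,0,0,0,0.3,0.2],[-0.05,0.4,0,0.1,-0.2,0.3,0.2],[-0.11,0.8,0,0.15,-0.4,0,0.2],[-0.11,0.8,0,0.15,-0.5,0,0.2],[-0.11,0.8,0,0.15,-0.5,0,0.2],[-0.11,0.8,0,0.15,-0.5,0,0.2],[-0.06,0.7,0,0.1,-0.5,0,0.2],[0,0,0,0,-0.6,0,0.2],[0,0,0,0,-0.6,0,0.2],[0,0,0,0,-0.6,0,0.2]],
  ],
)

```text
time_s: 12.05
tcp_pos: [0.5184, -0.2056, 0.2985]
ee_rot: [[-0.322, 0.132, -0.937], [-0.039, -0.991, -0.126], [-0.946, -0.004, 0.325]]
wrist_force: [0.7, 0.3, -0.6]
gripper_width: 0.326
```

```bash
python3 -c "
from h import *
go([.511,-.2425,.12],TT-35)
"
```

```text
t 12.05 grasp [ 0.502  -0.2076  0.2502] q [ -3.5  22.4  -1.2   3.4 -85.  100.3] F [ 0.7  0.3 -0.6] w 0.326
need rows 3 turn [ 0.002 -0.082 -0.016] shift [ 0.041 -0.194 -0.721] total [ 0.005 -0.245 -0.049] [ 0.123 -0.583 -2.162]
```

Emit:
move_arm(
  series=[
    [[0,-0.12,-0.02,0.04,-0.2,-0.5,0.2],[0,-0.12,-0.02,0.04,-0.2,-0.6,0.2],[0,0,0,0.04,-0.18,-0.6,0.2],[0,0,0,0,0,-0.4,0.2],[0,0,0,0,0,0,0.2]],
  ],
)

```text
time_s: 12.68
tcp_pos: [0.5241, -0.2449, 0.1623]
ee_rot: [[-0.298, 0.12, -0.947], [-0.035, -0.993, -0.115], [-0.954, -0.001, 0.3]]
wrist_force: [-0.3, -0.2, 0.2]
gripper_width: 0.329
```

```bash
python3 -c "
from h import *
go([.511,-.2425,.0404],TT-35)
grab('top','top6');grab('side','side6');crop('top6',290,190,120,100,6);crop('side6',230,220,120,100,6)
"
```

```text
t 12.68 grasp [ 0.509  -0.2466  0.1136] q [ -7.3  30.5  -9.1   4.5 -67.4 101.9] F [-0.3 -0.2  0.2] w 0.329
need rows 2 turn [-0.001 -0.028  0.019] shift [ 0.014  0.035 -0.609] total [-0.002 -0.055  0.037] [ 0.028  0.071 -1.219]
```

View pics/side6_c230_220.png

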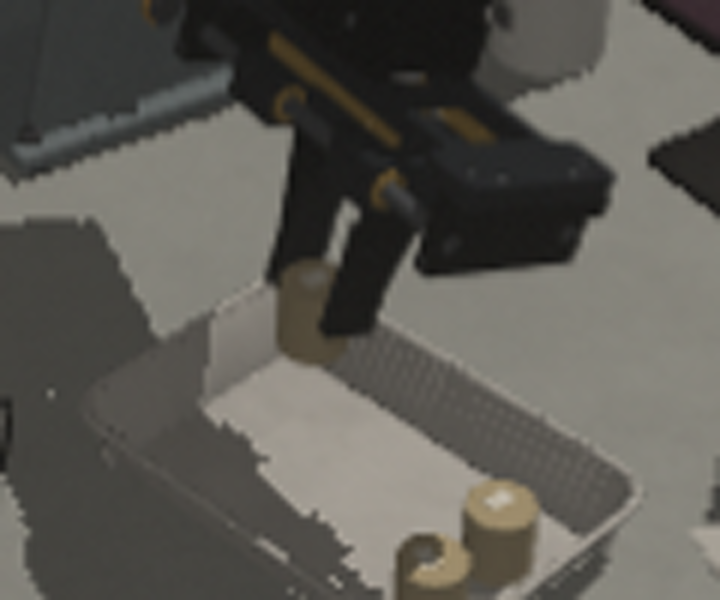

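View pics/top6_c290_190.png

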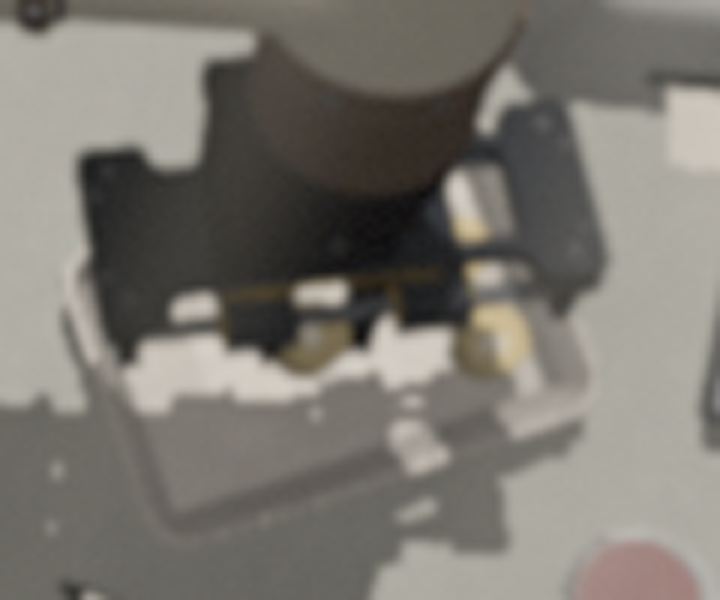

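Emit:
move_arm(
  series=[
    [[0,-0.03,0.02,0.01,0.04,-0.3,0.2],[0,-0.03,0.02,0.01,0.03,-0.35,0.2],[0,0,0,0,0,-0.3,0.2],[0,0,0,0,0,-0.1,0.2],[0,0,0,0,0,0,0.2]],
  ],
)

```text
time_s: 13.4
tcp_pos: [0.532, -0.241, 0.1079]
ee_rot: [[-0.269, 0.13, -0.954], [-0.043, -0.991, -0.123], [-0.962, 0.008, 0.272]]
wrist_force: [-0.7, -0.6, -0.5]
gripper_width: 0.325
```

```bash
python3 -c "
from h import *
go([.511,-.2425,.0404],TT-35)
"
```

```text
t 13.4 grasp [ 0.5183 -0.2432  0.0588] q [ -6.8  33.9 -12.    4.9 -59.4 101.1] F [-0.7 -0.6 -0.5] w 0.325
need rows 1 turn [ 0.035  0.156 -0.034] shift [-0.104  0.006 -0.312] total [ 0.035  0.156 -0.034] [-0.104  0.006 -0.312]
```

Emit:
move_arm(
  series=[
    [[0.03,0.15,-0.03,-0.08,0,-0.1,0.2],[0,0,0,0,0,-0.1,0.2],[0,0,0,0,0,0,0.2]],
  ],
)

```text
time_s: 13.78
tcp_pos: [0.5279, -0.2412, 0.0971]
ee_rot: [[-0.287, 0.126, -0.95], [-0.038, -0.992, -0.12], [-0.957, 0.002, 0.29]]
wrist_force: [0.4, 0.1, -0.6]
gripper_width: 0.329
```

```bash
python3 -c "
from h import *
go([.511,-.2425,.0404],TT-35)
"
```

```text
t 13.78 grasp [ 0.5133 -0.2431  0.0483] q [ -6.9  34.9 -12.3   4.8 -59.2 101. ] F [ 0.4  0.1 -0.6] w 0.329
need rows 1 turn [ 0.008  0.022 -0.003] shift [-0.035  0.01  -0.132] total [ 0.008  0.022 -0.003] [-0.035  0.01  -0.132]
```

8 mm to go; lower in small steps until contact shows.

Emit:
move_arm(
  series=[
    [[0,0.02,0,0,0,-0.08,0.2],[0,0,0,0,0,-0.03,0.2],[0,0,0,0,0,0,0.2]],
  ],
)

```text
time_s: 14.15
tcp_pos: [0.528, -0.2413, 0.0902]
ee_rot: [[-0.29, 0.126, -0.949], [-0.038, -0.992, -0.12], [-0.956, 0.001, 0.292]]
wrist_force: [0.7, -0.2, -0.2]
gripper_width: 0.326
```

```bash
python3 -c "
from h import *
go([.511,-.2425,.0404],TT-35)
"
```

```text
t 14.15 grasp [ 0.5133 -0.2432  0.0414] q [ -6.9  35.4 -12.5   4.9 -58.6 100.9] F [ 0.7 -0.2 -0.2] w 0.326
need rows 1 turn [ 0.009  0.003 -0.004] shift [-0.037  0.011 -0.017] total [ 0.009  0.003 -0.004] [-0.037  0.011 -0.017]
```

Emit:
move_arm(
  series=[
    [[0,0,0,0,0,-0.02,0.2],[0,0,0,0,0,0,0.2]],
  ],
)

```text
time_s: 14.4
tcp_pos: [0.5281, -0.2413, 0.0889]
ee_rot: [[-0.29, 0.126, -0.949], [-0.038, -0.992, -0.12], [-0.956, 0.001, 0.292]]
wrist_force: [-0.7, -0.0, -0.2]
gripper_width: 0.327
```

```bash
python3 -c "
from h import *
go([.511,-.2425,.0404],TT-35)
grab('side','side7');crop('side7',230,220,120,100,6)
"
```

```text
t 14.4 grasp [ 0.5133 -0.2433  0.0402] q [ -6.9  35.5 -12.6   4.9 -58.5 100.9] F [-0.7 -0.  -0.2] w 0.327
need rows 1 turn [ 0.01   0.003 -0.003] shift [-0.038  0.011  0.004] total [ 0.01   0.003 -0.003] [-0.038  0.011  0.004]
```

View pics/side7_c230_220.png

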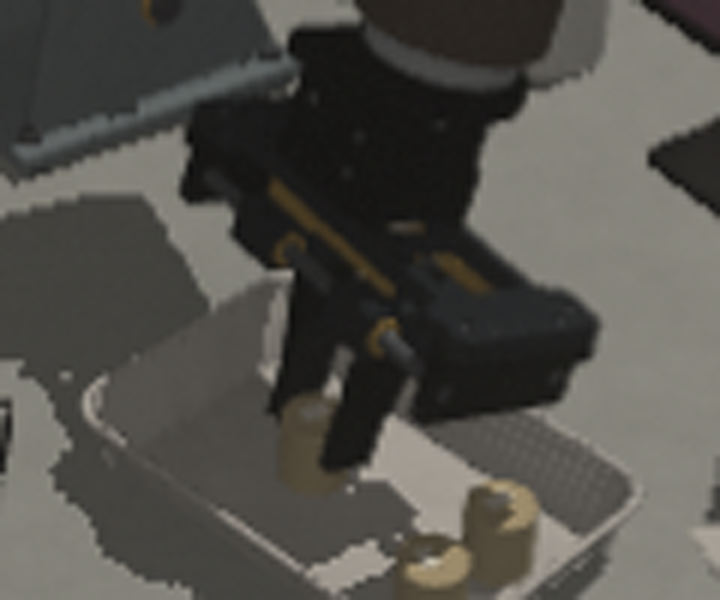

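Emit:
move_arm(
  series=[
    [[0,0,0,0,0,-0.02,0.2],[0,0,0,0,0,0,0.2]],
  ],
)

```text
time_s: 14.7
tcp_pos: [0.5283, -0.2413, 0.0879]
ee_rot: [[-0.289, 0.126, -0.949], [-0.038, -0.992, -0.12], [-0.957, 0.002, 0.292]]
wrist_force: [-0.1, -0.2, -0.1]
gripper_width: 0.324
```

Emit:
move_arm(
  series=[
    [[0,0,0,0,0,-0.02,0.2],[0,0,0,0,0,0,0.2]],
  ],
)

```text
time_s: 14.95
tcp_pos: [0.5285, -0.2413, 0.0879]
ee_rot: [[-0.289, 0.126, -0.949], [-0.039, -0.992, -0.12], [-0.957, 0.002, 0.292]]
wrist_force: [0.2, -0.1, -0.8]
gripper_width: 0.328
```

Emit:
move_arm(
  series=[
    [[0,0,0,0,0,-0.03,0.2],[0,0,0,0,0,0,0.2]],
  ],
)

```text
time_s: 15.2
tcp_pos: [0.5287, -0.2412, 0.0879]
ee_rot: [[-0.289, 0.127, -0.949], [-0.04, -0.992, -0.121], [-0.956, 0.003, 0.292]]
wrist_force: [0.1, -0.2, -0.7]
gripper_width: 0.324
```

Emit:
move_arm(
  series=[
    [[0,0,0,0,0,-0.04,0.2]],
  ],
)

```text
time_s: 15.32
tcp_pos: [0.529, -0.2411, 0.0875]
ee_rot: [[-0.29, 0.128, -0.948], [-0.041, -0.992, -0.121], [-0.956, 0.004, 0.293]]
wrist_force: [-2.2, 5.6, 18.4]
gripper_width: 0.322
```

Emit:
move_arm(
  series=[
    [[0,0,0,0,0,0,0.2],[0,0,0,0,0,0,0.36],[0,0,0,0,0,0,0.42],[0,0,0,0,0,0,0.5],[0,0,0,0,0,0,0.5]],
  ],
)

```text
time_s: 15.95
tcp_pos: [0.5287, -0.2412, 0.0863]
ee_rot: [[-0.29, 0.128, -0.948], [-0.04, -0.992, -0.121], [-0.956, 0.003, 0.293]]
wrist_force: [0.7, 1.0, -0.2]
gripper_width: 0.488
```

```bash
python3 -c "
from h import *
go([.515,-.2425,.14],TT-35)
"
```

```text
t 15.95 grasp [ 0.5139 -0.2433  0.0376] q [ -6.8  35.8 -12.6   5.  -58.2 100.8] F [ 0.7  1.  -0.2] w 0.488
need rows 2 turn [ 0.011 -0.001 -0.008] shift [0.009 0.005 0.854] total [ 0.023 -0.002 -0.016] [0.017 0.01  1.707]
```

Emit:
move_arm(
  series=[
    [[0,0,0,0.04,0,0.12,0.5],[0,0,0,0.08,0.01,0.3,0.5],[0,0,0,0.1,0,0.5,0.5],[0,0,0,0,0,0.7,0.5],[0,0,0,0,0,0.7,0.5],[0,0,0,0,0,0.7,0.5]],
  ],
)

```text
time_s: 16.7
tcp_pos: [0.5409, -0.2403, 0.2713]
ee_rot: [[-0.297, 0.128, -0.946], [-0.039, -0.992, -0.121], [-0.954, 0.001, 0.3]]
wrist_force: [0.1, 0.3, 0.7]
gripper_width: 0.498
```

```bash
python3 -c "
from h import *
go([.41,.158,.2],0)
grab('side','side8');crop('side8',230,230,120,100,6)
"
```

```text
t 16.7 grasp [ 0.5257 -0.2423  0.2226] q [ -6.6  26.    0.5   4.2 -81.4 102.7] F [0.1 0.3 0.7] w 0.498
need rows 7 turn [ 0.041 -0.309 -0.002] shift [-0.312  0.948 -0.048] total [ 0.284 -2.161 -0.015] [-2.181  6.638 -0.338]
```

View pics/side8_c230_230.png

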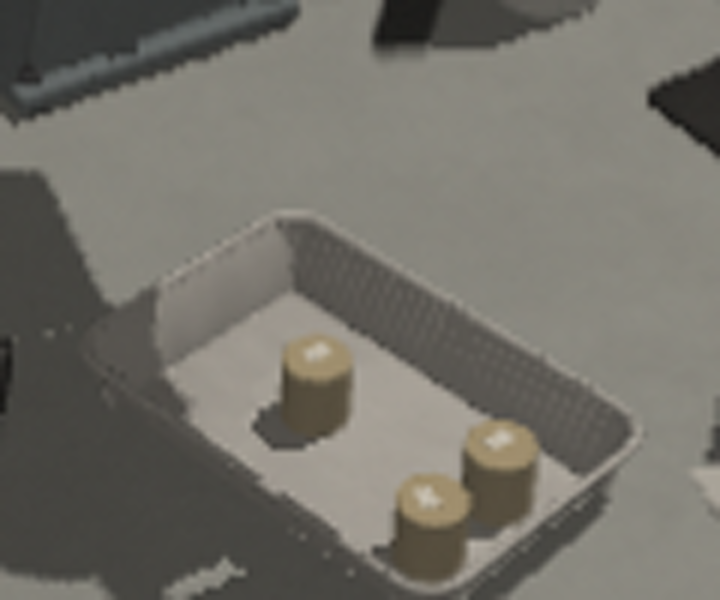

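Emit:
move_arm(
  series=[
    [[0.04,-0.3,0,-0.2,0.4,0.3,0.5],[0.04,-0.3,0,-0.3,0.8,0.2,0.5],[0.04,-0.3,0,-0.4,0.9,0,0.5],[0.04,-0.3,0,-0.4,0.9,0,0.5],[0.04,-0.3,0,-0.35,0.9,0,0.5],[0.04,-0.3,0,-0.3,0.9,0,0.5],[0.04,-0.3,0,-0.2,0.9,0,0.5],[0,0,0,0,0.6,0,0.5],[0,0,0,0,0.2,0,0.5],[0,0,0,0,0,0,0.5]],
  ],
)

```text
time_s: 18.0
tcp_pos: [0.4097, 0.1584, 0.3156]
ee_rot: [[0.028, 0.127, -0.992], [0.004, -0.992, -0.127], [-1.0, -0.0, -0.028]]
wrist_force: [0.4, 0.5, -0.5]
gripper_width: 0.5
```

```bash
python3 -c "
from h import *
go([.421,.159,.15],4)
"
```

```text
t 18.0 grasp [0.4112 0.1586 0.2647] q [ 43.    1.8 -22.8   1.  -64.1  53.8] F [ 0.4  0.5 -0.5] w 0.5
need rows 2 turn [ 0.017 -0.148 -0.005] shift [ 0.065  0.001 -0.956] total [ 0.035 -0.296 -0.01 ] [ 0.129  0.003 -1.913]
```

Emit:
move_arm(
  series=[
    [[0.02,-0.15,0,0.06,0,-0.6,0.5],[0.02,-0.15,0,0.06,0,-0.7,0.5],[0,0,0,0,0,-0.6,0.5],[0,0,0,0,0,0,0.5]],
  ],
)

```text
time_s: 18.5
tcp_pos: [0.4182, 0.154, 0.2002]
ee_rot: [[0.073, 0.12, -0.99], [0.01, -0.993, -0.12], [-0.997, -0.001, -0.074]]
wrist_force: [0.8, -0.5, -0.1]
gripper_width: 0.502
```

```bash
python3 -c "
from h import *
go([.425,.159,.066],4)
grab('side','side9');crop('side9',160,160,120,100,6)
print(proj('side',[.4265,.159,.066]),proj('side',[.4265,.159,.08]))
print(proj('top',[.4265,.159,.066]))
grab('top','top9');crop('top9',120,210,120,100,6)
"
```

```text
t 18.5 grasp [0.422  0.1545 0.1494] q [ 42.6   8.6 -34.8   3.5 -43.1  51.9] F [ 0.8 -0.5 -0.1] w 0.502
need rows 2 turn [-0.007  0.014  0.018] shift [ 0.027  0.038 -0.695] total [-0.013  0.028  0.035] [ 0.054  0.075 -1.39 ]
[[199.9605 209.6719]] [[199.6052 205.7588]]
[[177.3382 277.2838]]
```

View pics/side9_c160_160.png

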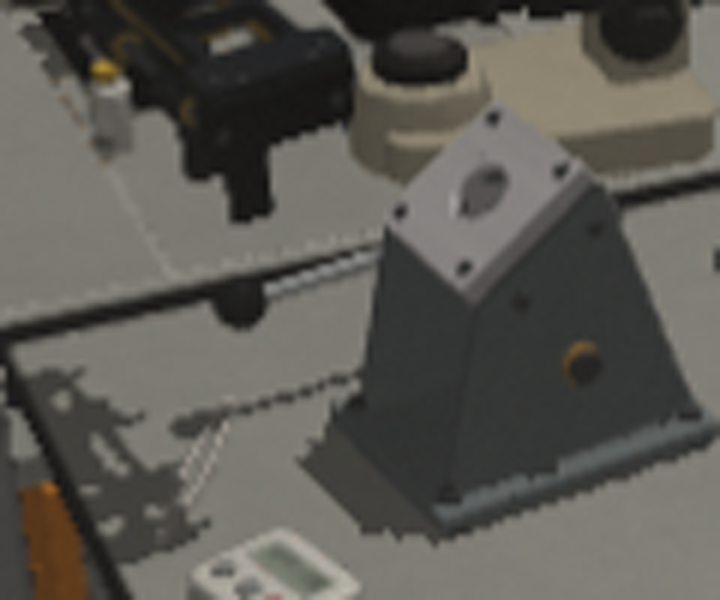

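Emit:
move_arm(
  series=[
    [[0,0,0,0.03,0.08,-0.4,0.5],[0,0,0,0.03,0,-0.4,0.5],[0,0,0,0,0,-0.2,0.5],[0,0,0,0,0,0,0.5]],
  ],
)

```text
time_s: 19.1
tcp_pos: [0.4287, 0.1631, 0.1495]
ee_rot: [[0.093, 0.121, -0.988], [0.025, -0.993, -0.12], [-0.995, -0.014, -0.096]]
wrist_force: [-0.6, 0.2, 0.2]
gripper_width: 0.499
```

```bash
python3 -c "
from h import *
go([.4265,.159,.066],4)
"
```

```text
t 19.1 grasp [0.4335 0.1644 0.0987] q [ 42.6  13.9 -38.    4.7 -33.3  50.6] F [-0.6  0.2  0.2] w 0.499
need rows 1 turn [-0.121  0.172  0.03 ] shift [-0.096 -0.075 -0.543] total [-0.121  0.172  0.03 ] [-0.096 -0.075 -0.543]
```

Emit:
move_arm(
  series=[
    [[-0.12,0.17,0.03,-0.1,-0.07,-0.1,0.5],[0,0,0,0,0,-0.2,0.5],[0,0,0,0,0,0,0.5]],
  ],
)

```text
time_s: 19.48
tcp_pos: [0.4233, 0.1593, 0.1325]
ee_rot: [[0.071, 0.126, -0.989], [0.011, -0.992, -0.125], [-0.997, -0.002, -0.072]]
wrist_force: [-0.5, -0.0, 0.2]
gripper_width: 0.504
```

```bash
python3 -c "
from h import *
go([.4265,.159,.066],4)
"
```

```text
t 19.48 grasp [0.4269 0.1599 0.0817] q [ 42.6  15.5 -39.1   4.4 -32.1  51. ] F [-0.5 -0.   0.2] w 0.504
need rows 1 turn [-0.013  0.016 -0.004] shift [-0.005 -0.013 -0.261] total [-0.013  0.016 -0.004] [-0.005 -0.013 -0.261]
```

Emit:
move_arm(
  series=[
    [[0,0,0,0,-0.01,-0.14,0.5],[0,0,0,0,0,-0.12,0.5],[0,0,0,0,0,0,0.5],[0,0,0,0,0,0,0.1],[0,0,0,0,0,0,0.1],[0,0,0,0,0,0,0.1],[0,0,0,0,0,0,0.1]],
  ],
)

```text
time_s: 20.35
tcp_pos: [0.4235, 0.1589, 0.1159]
ee_rot: [[0.072, 0.126, -0.989], [0.011, -0.992, -0.126], [-0.997, -0.002, -0.073]]
wrist_force: [0.9, 0.1, -0.9]
gripper_width: 0.301
```

```bash
python3 -c "
from h import *
go([.4265,.159,.066],4)
arc(-2,57,4,15,10)
"
```

```text
t 20.35 grasp [0.4271 0.1594 0.065 ] q [ 42.5  17.2 -40.2   4.8 -29.2  50.7] F [ 0.9  0.1 -0.9] w 0.301
need rows 1 turn [-0.015  0.019 -0.006] shift [-0.008 -0.005  0.016] total [-0.015  0.019 -0.006] [-0.008 -0.005  0.016]
   [-0.013 -0.002  0.196]
   [0.007 0.001 0.194]
   [0.027 0.003 0.19 ]
   [0.047 0.006 0.185]
   [0.065 0.008 0.177]
   [0.083 0.011 0.167]
   [0.1   0.013 0.156]
   [0.116 0.015 0.143]
   [0.13  0.016 0.128]
   [0.143 0.018 0.112]
turn each [ 0.017 -0.136] end grasp [0.4784 0.1654 0.1659] tcp [0.4653 0.1638 0.2152]
```

Emit:
move_arm(
  series=[
    [[0.02,-0.14,0,-0.01,0,0.19,0.1],[0.02,-0.14,0,0.01,0,0.19,0.1],[0.02,-0.14,0,0.03,0,0.19,0.1],[0.02,-0.14,0,0.05,0.01,0.18,0.1],[0,0,0,0,0,0,0.1]],
  ],
)

```text
time_s: 20.98
tcp_pos: [0.4279, 0.1593, 0.1642]
ee_rot: [[0.155, 0.126, -0.98], [0.023, -0.992, -0.124], [-0.988, -0.003, -0.157]]
wrist_force: [1.6, -0.3, -0.7]
gripper_width: 0.301
```

```bash
python3 -c "
from h import *
g=r.sense();G=g['tcp_pos']+.051*g['ee_rot'][:,0];d=G-[.5405,.1733,.0695];print(np.degrees(np.arctan2(d[2],np.hypot(*d[:2]))),np.linalg.norm(d))
go([.4784,.1654,.1659],15,n=6)
"
```

```text
22.794398110920213 0.11441160584407949
t 20.98 grasp [0.4358 0.1605 0.1138] q [ 43.4  11.2 -41.1  10.2 -30.6  45.4] F [ 1.6 -0.3 -0.7] w 0.301
need rows 6 turn [ 0.012 -0.124 -0.001] shift [0.104 0.012 0.142] total [ 0.07  -0.744 -0.009] [0.624 0.074 0.849]
```

Emit:
move_arm(
  series=[
    [[0.01,-0.12,0,0.07,0.01,0.18,0.1],[0.01,-0.12,0,0.08,0.01,0.17,0.1],[0.01,-0.12,0,0.1,0.01,0.15,0.1],[0.01,-0.12,0,0.12,0.02,0.14,0.1],[0,0,0,0,0,0,0.1]],
  ],
)

```text
time_s: 21.6
tcp_pos: [0.452, 0.1625, 0.2045]
ee_rot: [[0.225, 0.126, -0.966], [0.029, -0.992, -0.123], [-0.974, -0.0, -0.227]]
wrist_force: [5.0, -0.2, -1.9]
gripper_width: 0.3
```

```bash
python3 -c "
from h import *
g=r.sense();G=g['tcp_pos']+.051*g['ee_rot'][:,0];d=G-[.5405,.1733,.0695];print(np.degrees(np.arctan2(d[2],np.hypot(*d[:2]))),np.linalg.norm(d))
go([.4784,.1654,.1659],15,n=2)
"
```

```text
47.727199774528344 0.11530209094668821
t 21.6 grasp [0.4635 0.164  0.1548] q [ 42.6   8.6 -38.7  14.1 -32.6  43.5] F [ 5.  -0.2 -1.9] w 0.3
need rows 2 turn [ 0.014 -0.116 -0.003] shift [0.111 0.011 0.089] total [ 0.028 -0.233 -0.005] [0.221 0.021 0.178]
```

Emit:
move_arm(
  series=[
    [[0.01,-0.1,0,0.12,0.02,0.1,0.1],[0.01,-0.1,0,0.12,0.02,0.09,0.1],[0,0,0,0.05,0.01,0.03,0.1]],
  ],
)

```text
time_s: 21.98
tcp_pos: [0.4641, 0.1638, 0.2141]
ee_rot: [[0.24, 0.123, -0.963], [0.027, -0.992, -0.12], [-0.97, 0.003, -0.242]]
wrist_force: [-17.9, 10.4, -1.7]
gripper_width: 0.302
```

```bash
python3 -c "
from h import *
g=r.sense();G=g['tcp_pos']+.051*g['ee_rot'][:,0];d=G-[.5405,.1733,.0695];print(np.degrees(np.arctan2(d[2],np.hypot(*d[:2]))),np.linalg.norm(d))
go([.4784,.1654,.1659],15,n=2)
"
```

```text
55.773598854431896 0.11500723348151565
t 21.98 grasp [0.4763 0.1652 0.1646] q [ 41.9   8.8 -37.2  14.8 -33.4  43.6] F [-17.9  10.4  -1.7] w 0.302
need rows 2 turn [ 0.019 -0.061  0.009] shift [ 0.01  -0.001  0.009] total [ 0.038 -0.122  0.018] [ 0.021 -0.002  0.018]
```

Emit:
move_arm(
  series=[
    [[0,0,0,0.01,0,0,0.1],[0,0,0,0,0,0,0.5],[0,0,0,0,0,0,0.5],[0,0,0,0,0,0,0.5],[0,0,0,-0.02,0,0.1,0.5],[0,0,0,-0.06,-0.01,0.25,0.5],[0,0,0,-0.12,-0.01,0.5,0.5]],
  ],
)

```text
time_s: 22.85
tcp_pos: [0.4531, 0.1626, 0.2675]
ee_rot: [[0.241, 0.124, -0.963], [0.025, -0.992, -0.122], [-0.97, 0.006, -0.242]]
wrist_force: [-0.5, 0.8, -0.1]
gripper_width: 0.505
```

Emit:
move_arm(
  series=[
    [[0,0,0,-0.1,0,0.7,0.5],[0,0,0,-0.4,0.3,0.3,0.5],[0,0,0,-0.5,0.7,0,0.5],[0,0,0,-0.5,0.8,0,0.5],[0,0,0,-0.5,0.8,0,0.5],[0,0,0,-0.3,0.8,0,0.5],[0,0,0,-0.2,0.8,0,0.5],[0,0,0,0,0.4,0,0.5],[0,0,0,0,0,0,0.5],[0,0,0,0,0,0,0.5]],
  ],
)

```text
time_s: 24.1
tcp_pos: [0.2977, 0.4461, 0.3395]
ee_rot: [[0.251, 0.122, -0.96], [0.039, -0.993, -0.116], [-0.967, -0.009, -0.254]]
wrist_force: [-0.5, -0.4, -0.2]
gripper_width: 0.498
```

Run:
```python
from h import *
go([.4784,.1654,.1659],15)
grab('top','topA');grab('side','sideA');crop('topA',130,190,140,130,5);crop('sideA',180,150,150,130,5)
print(proj('side',[.475,.165,.1626]),proj('top',[.475,.165,.1626]))
crop('topA',290,200,120,110,6)
```

```text
t 24.1 grasp [0.3105 0.448  0.2902] q [ 79.3   7.9 -19.1  16.2 -59.    9.7] F [-0.5 -0.4 -0.2] w 0.498
need rows 6 turn [-0.009 -0.008  0.004] shift [ 0.466 -0.784 -0.345] total [-0.056 -0.046  0.026] [ 2.793 -4.705 -2.073]
[[212.2949 177.8662]] [[166.3265 253.2755]]
```

View pics/topA.png

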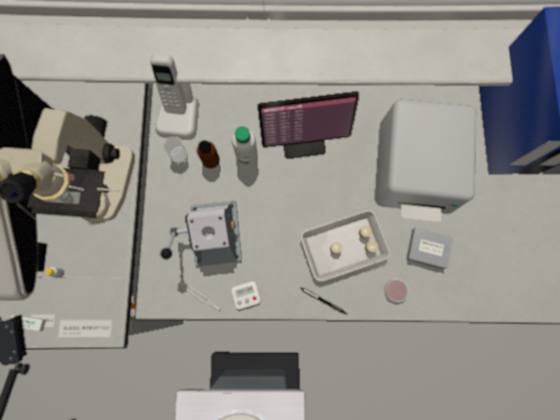

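View pics/sideA_c180_150.png

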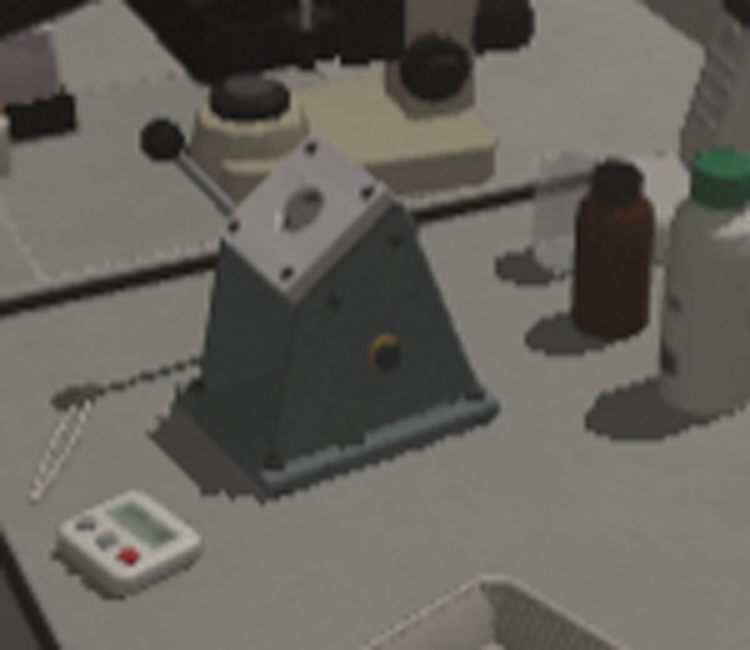

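View pics/topA_c130_190.png

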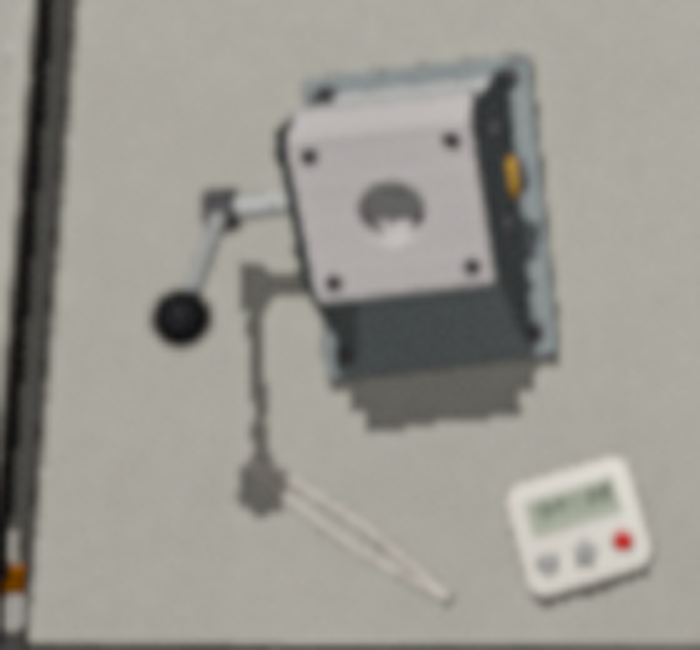

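View pics/topA_c290_200.png

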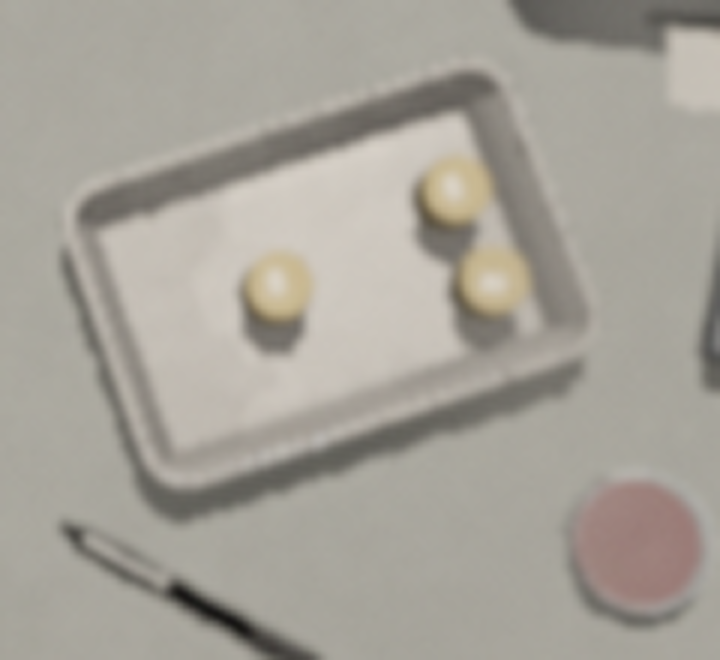

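```bash
python3 -c "
from station import r
print(r.finish_job())"
```

```text
the job is handed in; nothing more can be done
None
```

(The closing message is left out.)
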